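# End of the solder casting: pot off the burner, ingots stacked in bond

### The arm

A 6-joint arm with a two-finger parallel gripper is mounted at the origin on the work surface. World frame = base frame: x ahead of the robot, y to its left, z up, the work surface at z = 0. Lengths are in m, angles in rad, forces in N, time in s.
With the tool pointing down it reaches from about 0.375 to 0.975 m from the base axis. Payload 3.8 kg.
Tool frame: the origin (TCP) lies at the very end of the fingers, on their centre line; the grasp point (between the pads) lies 19 mm behind it (bot.grip_point_offset is the distance from the TCP to the grasp point, in m); z points along the fingers, x is the direction in which the jaws open and shut, and the axes are right-handed (so a half turn about z gives the same grasp; the last joint's range is limited). The gripper opens to 85 mm and grips with 20 to 120 N. Pads are 22 mm wide; open, the fingers measure 114 mm over their backs; the gripper's body (76 mm by 85 mm) begins 54 mm behind the grasp point. The pads swing forward as they close: fully open they stand 13 mm farther back than shut.
Start: joints at [-1.245, 0.264, 1.604, -0, 1.274, -0.037], TCP at [0.24, -0.631, 0.231] pointing down, gripper open.
Joint ranges: [-2.63, 2.63], [-0.94, 2.18], [0.31, 2.57], [-1.31, 4.45], [0, 2.66], [-2.55, 2.55]. Speed limits (rad/s): [2.57, 2.57, 3.14, 3.14, 3.14, 3.14].

### API

Orientations are given as a rotation vector (axis times angle).
In Python, from workcell import bot, read_camera gives the robot as it stands.
- The arm moves only by the tool arm_command, never from a script. Its argument "rows" is a list of rows, each an object with "delta_rot": the turn, a rotation vector about the tool's x, y, z in rad, a list of three; "xyz": the shift along the tool's x, y, z in m, a list of three; "gripper": the finger opening in m, from 0 to 0.0854. A call has 1 to 12 rows; each row shifts and turns the commanded pose from where the row before left it, along the tool's axes as they then stand; what a row does not reach is not made up. A row lasts 1/10 s, in which the tool goes at most 50 mm and 8.59 degrees, less where a joint would pass 70% of its speed; a pose out of reach is approached as far as the arm can. A call is refused whole if a number of a shift passes 0.05 or a number of a turn 0.15, either way. A call with a gripper value outside its range is refused whole. The fingers move at their own pace and stop on an object; "force" is the grip in N (left out, the last holds). Time passes only in rows, so rows that do not move let the fingers close. It gives the time, the measured TCP pose, the force and the opening at its end, in the units of the state.
- bot.read_state(): the state, without advancing time (a new reading comes with each control period).
- read_camera(name): name is "scene" or "top" or "wrist"; returns a dict with "pixels" (420x560x3 uint8, red, green, blue), "range_z" (420x560 float32, m along the optical axis (not along the pixel's ray), 0 where there is no reading), "intrinsics" (3x3 intrinsics, pixels), "camera_from_world" (4x4, takes a point from world to camera coordinates). Camera axes: x right, y up, looking along -z (the intrinsics and any distortion apply to the point x, -y, -z); pixel columns grow to the right and rows downward; lengths in m; the calibration is good to about 2 mm. A picture is of the moment at which its call begins.
- bot.finish_job(): hands the job in, once; it reports no verdict.
The state is a dict: "time": time; "q": joint angles; "joint_vel": joint speeds; "joint_torque": joint torques, N m; "tool_pos": TCP position; "tcp_rot": TCP orientation; "wrist_force": force on the tool from outside, world axes, zero at the start; "torque": the same for the moment, N m; "width": opening from 0.0 (shut) to 1.0 (fully open).
Only numpy, scipy, OpenCV 4.12 (cv2) and the standard library are available. Lean on these libraries where they do the work, as an engineer would, in place of code of your own. Each camera call takes 0.05 s, during which the arm holds its last target.

### The job

The solder casting is over. First shut the gas tap, then lift the empty melting pot by its handle off the burner stand and set it down gently, upright and wholly on the firebrick slab. Stack all the loose ingots on the stacking board in staggered courses on top of the row already there, neatly in line, each ingot centred over a joint between two ingots of the course below. Leave the brush jar, the nail tub and the tin and wooden block among the ingots where they are.

Things in the scene. Friction and masses are not known exactly. Their poses are not given: they have to be found in the camera images.
- stand: black steel burner stand, fixed; it and the slab swap sides of the table from start to start. A 140 x 140 mm grate of flat bars on four legs, its top 100 mm above the table; a gas pipe runs from it along its -x (towards the robot) to the tap. Origin: under its centre, on the table.
- tap (a joint): quarter-turn gas tap: 0 = open (bar in line with the gas pipe), grows clockwise as seen from above to the stop at 1.571 = shut (bar across the pipe); shut counts from 1.4. It starts between 0 and 0.3, stays where it is left, turns with about 0.06 N m.
- tap_grip (a point): point on the tap's upright axis, 71 mm above the table, 145 mm from the stand's centre on its -x side, in the tap's flat upright bar grip: 57 mm long, 14 mm thick, 46 to 78 mm above the table. Its x axis runs along the bar and turns with it. Under the bar is a disc 60 mm across, its top 48 mm above the table.
- pot: black steel melting pot, 0.5 to 0.75 kg, on the grate at the start. Base 90 mm across, rim 110 mm across at 78 mm height. Fixed upright bail handle: a round wooden bar 21 mm thick, 80 mm long, along the pot's y axis, centred, its axis 145 mm above the base; free space under it down to the rim, 7 mm steel arms at its ends. Origin: centre of the underside, z up.
- slab: cream firebrick slab, fixed, 150 x 150 mm, 30 mm high, on the other side of the table from the stand; origin: centre of its underside, on the table. The pot is wholly on it when its centre is within 30 mm of the slab's along both of the slab's sides.
- board: plywood stacking board, fixed, 64 x 424 mm, 15 mm thick, at the far middle of the table; origin: centre of its underside, on the table; x across, y along its length, z up. On it, immovable, lies the bottom course: four ingots like the loose ones, end to end along y on its middle line, between two low wooden cleats.
- bottom_course (a point): middle of the bottom course's top, 37 mm above the table, axes as the board's. Bottom ingots' centres at y = -144, -48, 48, 144 mm, so 4 mm joints at y = -96, 0, 96. Places over joints: second course y = -96, 0, 96 (undersides at 0 from here), third course y = -48, 48 (undersides 22 mm up), fourth y = 0 (44 mm up).
- ingot1: one of up to six identical loose cast solder ingots, dull grey bars 92 mm long, 40 mm wide, 22 mm high, with nearly upright sides, about 0.6 kg; origin: the centre of the bar, 11 mm above its underside; y along its length, x across. Either flat side may be up. Absent ones read None. They lie flat on the table, in front of the board, at the start.
- ingot2: one of up to six identical loose cast solder ingots, dull grey bars 92 mm long, 40 mm wide, 22 mm high, with nearly upright sides, about 0.6 kg; origin: the centre of the bar, 11 mm above its underside; y along its length, x across. Either flat side may be up. Absent ones read None. They lie flat on the table, in front of the board, at the start.
- ingot3: one of up to six identical loose cast solder ingots, dull grey bars 92 mm long, 40 mm wide, 22 mm high, with nearly upright sides, about 0.6 kg; origin: the centre of the bar, 11 mm above its underside; y along its length, x across. Either flat side may be up. Absent ones read None. They lie flat on the table, in front of the board, at the start.
- ingot4: one of up to six identical loose cast solder ingots, dull grey bars 92 mm long, 40 mm wide, 22 mm high, with nearly upright sides, about 0.6 kg; origin: the centre of the bar, 11 mm above its underside; y along its length, x across. Either flat side may be up. Absent ones read None. They lie flat on the table, in front of the board, at the start.
- ingot5: one of up to six identical loose cast solder ingots, dull grey bars 92 mm long, 40 mm wide, 22 mm high, with nearly upright sides, about 0.6 kg; origin: the centre of the bar, 11 mm above its underside; y along its length, x across. Either flat side may be up. Absent ones read None. They lie flat on the table, in front of the board, at the start.
- ingot6: one of up to six identical loose cast solder ingots, dull grey bars 92 mm long, 40 mm wide, 22 mm high, with nearly upright sides, about 0.6 kg; origin: the centre of the bar, 11 mm above its underside; y along its length, x across. Either flat side may be up. Absent ones read None. They lie flat on the table, in front of the board, at the start.
- flux_tin: bystander: small round metal tin, 38 mm across, 20 mm high, standing among the ingots; origin: centre of its underside
- fid: bystander: small wooden block, 22 x 50 x 12 mm, among the ingots; origin: centre of its underside
- brush_jar: bystander: glass jar 68 mm across, 85 mm high with a brush (to 175 mm) at the far left; origin: centre of its underside
- nail_tub: bystander: open clear plastic tub 95 x 95 x 45 mm with nails at the far right; origin: centre of its underside

How it is judged:
On the way, in this order (a step that is already met when the one before it is completed fails the run):
1. the gas tap is shut (value of joint tap above 1.4 rad), for 0.2 s.
2. the pot stands upright and released, wholly on the firebrick slab (x of pot in the frame of slab between -0.032 and 0.032 m and y of pot in the frame of slab between -0.032 and 0.032 m and z of pot in the frame of slab between 0.024 and 0.036 m and angle between pot's own z axis and vertical below 0.08 rad and contact force between the fingers and pot below 0.2 N and linear speed of pot below 0.02 m/s), for 0.3 s.
At the end, for the whole second after the job is handed in: tap shut (1.4 or more); pot upright, released, still, its centre within 32 mm of the slab's along each side; every loose ingot flat and still in a bonded place of course 2, 3 or 4: within 15 mm of it along the board, 10 mm across, 0.15 rad in line (all of step 2 and value of joint tap above 1.4 rad and ((y of ingot1 in the frame of board between -0.111 and -0.081 m and z of ingot1 in the frame of board between 0.042 and 0.054 m) or (y of ingot1 in the frame of board between -0.015 and 0.015 m and z of ingot1 in the frame of board between 0.042 and 0.054 m) or (y of ingot1 in the frame of board between 0.081 and 0.111 m and z of ingot1 in the frame of board between 0.042 and 0.054 m) or (y of ingot1 in the frame of board between -0.063 and -0.033 m and z of ingot1 in the frame of board between 0.064 and 0.076 m) or (y of ingot1 in the frame of board between 0.033 and 0.063 m and z of ingot1 in the frame of board between 0.064 and 0.076 m) or (y of ingot1 in the frame of board between -0.015 and 0.015 m and z of ingot1 in the frame of board between 0.086 and 0.098 m)) and x of ingot1 in the frame of board between -0.01 and 0.01 m and angle between the y axis of each of ingot1, ingot2, ingot3, ingot4, ingot5, ingot6 and the y axis of board, either way round below 0.15 rad and angle between the z axis of each of ingot1, ingot2, ingot3, ingot4, ingot5, ingot6 and the z axis of board, either way round below 0.08 rad and linear speed of each of ingot1, ingot2, ingot3, ingot4, ingot5, ingot6 below 0.02 m/s and ((y of ingot2 in the frame of board between -0.111 and -0.081 m and z of ingot2 in the frame of board between 0.042 and 0.054 m) or (y of ingot2 in the frame of board between -0.015 and 0.015 m and z of ingot2 in the frame of board between 0.042 and 0.054 m) or (y of ingot2 in the frame of board between 0.081 and 0.111 m and z of ingot2 in the frame of board between 0.042 and 0.054 m) or (y of ingot2 in the frame of board between -0.063 and -0.033 m and z of ingot2 in the frame of board between 0.064 and 0.076 m) or (y of ingot2 in the frame of board between 0.033 and 0.063 m and z of ingot2 in the frame of board between 0.064 and 0.076 m) or (y of ingot2 in the frame of board between -0.015 and 0.015 m and z of ingot2 in the frame of board between 0.086 and 0.098 m)) and x of ingot2 in the frame of board between -0.01 and 0.01 m and ((y of ingot3 in the frame of board between -0.111 and -0.081 m and z of ingot3 in the frame of board between 0.042 and 0.054 m) or (y of ingot3 in the frame of board between -0.015 and 0.015 m and z of ingot3 in the frame of board between 0.042 and 0.054 m) or (y of ingot3 in the frame of board between 0.081 and 0.111 m and z of ingot3 in the frame of board between 0.042 and 0.054 m) or (y of ingot3 in the frame of board between -0.063 and -0.033 m and z of ingot3 in the frame of board between 0.064 and 0.076 m) or (y of ingot3 in the frame of board between 0.033 and 0.063 m and z of ingot3 in the frame of board between 0.064 and 0.076 m) or (y of ingot3 in the frame of board between -0.015 and 0.015 m and z of ingot3 in the frame of board between 0.086 and 0.098 m)) and x of ingot3 in the frame of board between -0.01 and 0.01 m and ((y of ingot4 in the frame of board between -0.111 and -0.081 m and z of ingot4 in the frame of board between 0.042 and 0.054 m) or (y of ingot4 in the frame of board between -0.015 and 0.015 m and z of ingot4 in the frame of board between 0.042 and 0.054 m) or (y of ingot4 in the frame of board between 0.081 and 0.111 m and z of ingot4 in the frame of board between 0.042 and 0.054 m) or (y of ingot4 in the frame of board between -0.063 and -0.033 m and z of ingot4 in the frame of board between 0.064 and 0.076 m) or (y of ingot4 in the frame of board between 0.033 and 0.063 m and z of ingot4 in the frame of board between 0.064 and 0.076 m) or (y of ingot4 in the frame of board between -0.015 and 0.015 m and z of ingot4 in the frame of board between 0.086 and 0.098 m)) and x of ingot4 in the frame of board between -0.01 and 0.01 m and ((y of ingot5 in the frame of board between -0.111 and -0.081 m and z of ingot5 in the frame of board between 0.042 and 0.054 m) or (y of ingot5 in the frame of board between -0.015 and 0.015 m and z of ingot5 in the frame of board between 0.042 and 0.054 m) or (y of ingot5 in the frame of board between 0.081 and 0.111 m and z of ingot5 in the frame of board between 0.042 and 0.054 m) or (y of ingot5 in the frame of board between -0.063 and -0.033 m and z of ingot5 in the frame of board between 0.064 and 0.076 m) or (y of ingot5 in the frame of board between 0.033 and 0.063 m and z of ingot5 in the frame of board between 0.064 and 0.076 m) or (y of ingot5 in the frame of board between -0.015 and 0.015 m and z of ingot5 in the frame of board between 0.086 and 0.098 m)) and x of ingot5 in the frame of board between -0.01 and 0.01 m and ((y of ingot6 in the frame of board between -0.111 and -0.081 m and z of ingot6 in the frame of board between 0.042 and 0.054 m) or (y of ingot6 in the frame of board between -0.015 and 0.015 m and z of ingot6 in the frame of board between 0.042 and 0.054 m) or (y of ingot6 in the frame of board between 0.081 and 0.111 m and z of ingot6 in the frame of board between 0.042 and 0.054 m) or (y of ingot6 in the frame of board between -0.063 and -0.033 m and z of ingot6 in the frame of board between 0.064 and 0.076 m) or (y of ingot6 in the frame of board between 0.033 and 0.063 m and z of ingot6 in the frame of board between 0.064 and 0.076 m) or (y of ingot6 in the frame of board between -0.015 and 0.015 m and z of ingot6 in the frame of board between 0.086 and 0.098 m)) and x of ingot6 in the frame of board between -0.01 and 0.01 m); the robot touches nothing.
It fails at once if the pot is dropped or banged down on the slab (over 80 N) (contact force between pot and slab above 80 N).
It fails at once if the brush jar, nail tub, tin or wooden block is moved more than 60 mm (distance of any of flux_tin, fid, brush_jar, nail_tub from where it was at the start of the episode above 0.06 m).
Of ingot1, ingot2, ingot3, ingot4, ingot5, ingot6 only 4 to 6 are there at a start; the rules pass over those that are not, and their reading is None.
At some moment in a run one of pot may be knocked a few centimetres aside while the robot is not near it.
It also fails if it takes over 210 s, if anything falls off the work surface, if the arm or the gripper's body presses on something with over 40 N, if the wrist force passes 120 N, or if a joint passes its speed limit or range.

## Working session

There is one attempt and no reset: what is moved stays moved. The work goes in short steps, Python scripts to look and compute and a tool call to move; the robot and the scene stay as the last step left them, time stands still between calls to the robot, and variables do not carry over. Pictures are saved under pics/ and viewed, and the job is handed in when it is done.

Besides the shell and the picture viewer there is one more tool, called after ">>>" in YAML: its name, and indented under it one key for each argument. arm_command: Moves the arm, as the interface text tells. Its arguments: {"type":"object","properties":{"rows":{"type":"array","items":{"type":"object","properties":{"delta_rot":{"type":"array","items":{"type":"number"}},"xyz":{"type":"array","items":{"type":"number"}},"gripper":{"type":"number"}}}},"force":{"type":"number"}},"required":["rows"]}

```bash
ls -la; mkdir -p pics
python3 - <<'E'
from workcell import bot, read_camera
import cv2,numpy as np
print(bot.read_state())
for n in ("scene","top","wrist"):
    c=read_camera(n)
    cv2.imwrite(f"pics/{n}0.png",c["pixels"][:,:,::-1])
    print(n,c["intrinsics"].tolist(),np.round(c["camera_from_world"],3).tolist(),c["range_z"].min(),c["range_z"].max())
E
```

```text
total 12
drwxr-xr-x  3 agent agent 4096 Dec  7 13:30 .
drwxr-xr-x 23 root  root  4096 Dec  7 13:30 ..
drwxr-xr-x  2 agent agent 4096 Dec  7 13:30 pics
{'time': 0.0, 'q': array([-1.24489274e+00,  2.64730880e-01,  1.60537695e+00, -1.07951901e-05,
        1.27372220e+00, -3.68883276e-02]), 'joint_vel': array([ 1.40459889e-04, -8.30136826e-04, -3.15891688e-04,  1.53284487e-03,
        1.76314634e-03, -2.09332180e-05]), 'joint_torque': array([-8.51816844e-05, -5.15118599e+01, -3.67314684e+01, -2.92729128e-04,
        1.27630393e-02, -1.47911123e-05]), 'tool_pos': array([ 0.23931318, -0.63036183,  0.22997546]), 'tcp_rot': array([-2.58465567,  1.78347973,  0.00282555]), 'wrist_force': array([-0.11892499, -0.07728039, -0.33585238]), 'torque': array([-0.02099757,  0.01490964, -0.01998074]), 'width': 1.000472751681797}
scene [[525.3052352833773, 0.0, 263.5035379957486], [0.0, 525.3052352833773, 209.5844571697193], [0.0, 0.0, 1.0]] [[-0.71, 0.704, -0.011, 0.346], [-0.399, -0.39, 0.83, 0.141], [0.581, 0.593, 0.558, -1.543], [0.0, 0.0, 0.0, 1.0]] 0.0 3.99996
top [[546.613201158838, 0.0, 277.22356373591504], [0.0, 546.613201158838, 205.56847132283139], [0.0, 0.0, 1.0]] [[-0.024, -1.0, -0.006, 0.028], [0.997, -0.025, 0.07, -0.507], [-0.07, -0.005, 0.998, -1.316], [0.0, 0.0, 0.0, 1.0]] 0.0 2.1840537
wrist [[302.1285472723118, 0.0, 278.25090355356315], [0.0, 302.1285472723118, 206.57917533556204], [0.0, 0.0, 1.0]] [[0.355, -0.935, -0.003, -0.674], [0.901, 0.343, -0.266, 0.036], [0.25, 0.092, 0.964, -0.379], [0.0, 0.0, 0.0, 1.0]] 0.0 1.2655505
```

View pics/top0.png

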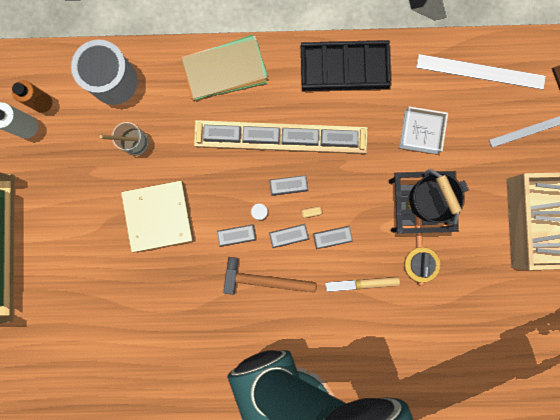

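View pics/scene0.png

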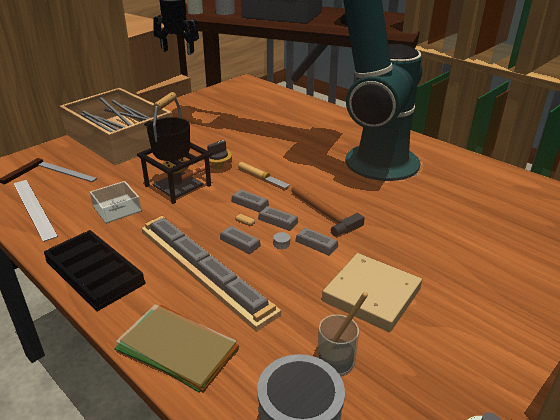

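View pics/wrist0.png

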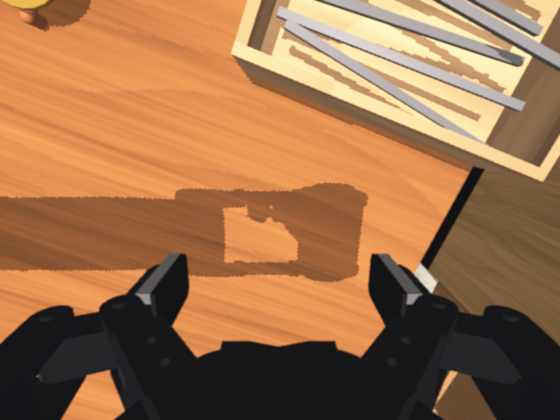

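The top view shows four loose ingots at about (289,185), (236,235), (289,235) and (333,237). The slab is on the left at (157,215). The stand and pot are on the right, with the tap at (422,265) and the bottom course at (281,135).

```bash
cat > h.py <<'E'
from workcell import bot, read_camera
import cv2,numpy as np
def cloud(c):
    K=c["intrinsics"];M=np.array(c["camera_from_world"]);z=c["range_z"].astype(float)
    v,u=np.mgrid[:z.shape[0],:z.shape[1]]
    p=np.stack([(u-K[0,2])/K[0,0]*z,-(v-K[1,2])/K[1,1]*z,-z],-1)
    w=(p-M[:3,3])@M[:3,:3]
    w[z==0]=np.nan
    return w
def ray(c,u,v,h):
    K=c["intrinsics"];M=np.array(c["camera_from_world"])
    d=np.array([(u-K[0,2])/K[0,0],-(v-K[1,2])/K[1,1],-1.])@M[:3,:3]
    o=-M[:3,:3].T@M[:3,3]
    return o+d*(h-o[2])/d[2]
def rect(c,mask,h):
    """largest contours -> rect in world plane h"""
    out=[]
    for k in cv2.findContours(mask.astype(np.uint8),cv2.RETR_EXTERNAL,cv2.CHAIN_APPROX_NONE)[0]:
        if cv2.contourArea(k)<60: continue
        P=np.array([ray(c,*q[0],h)[:2] for q in k])
        (cx,cy),(a,b),t=cv2.minAreaRect((P*1000).astype(np.float32))
        bx=cv2.boxPoints(((cx,cy),(a,b),t))
        e=[bx[1]-bx[0],bx[2]-bx[1]];L=max(e,key=np.linalg.norm)
        m=k.reshape(-1,2).mean(0)
        out.append((cx,cy,max(a,b),min(a,b),np.degrees(np.arctan2(L[1],L[0]))%180,m[0],m[1]))
    return np.array(out)
E
python3 - <<'E'
from h import *
np.set_printoptions(suppress=True,precision=1,linewidth=150)
c=read_camera("top");w=cloud(c);Z=w[:,:,2];X=w[:,:,0];Y=w[:,:,1]
tb=(abs(X-.4)<.05)&(abs(Y)<.1);print("table z",np.nanmean(Z[tb])*1e3,np.nanstd(Z[tb])*1e3)
reg=(X>.35)&(X<.75)&(abs(Y)<.5)
for name,lo,hi in (("ingot",.016,.028),("slab",.024,.036),("course",.031,.043),("tapdisc",.040,.056),("tapbar",.066,.09),("grate",.09,.112),("rim",.165,.19),("handle",.23,.28),("fid",.008,.016)):
    print(name);print(rect(c,(Z>lo)&(Z<hi)&reg,{"ingot":.022,"slab":.03,"course":.037,"tapdisc":.048,"tapbar":.078,"grate":.1,"rim":.178,"handle":.255,"fid":.012}[name]))
E
```

```text
table z 5.787893298367311 9.677838167164408
ingot
[[ 367.8  129.9   36.    26.6  178.6  231.7  264.9]
 [ 416.1 -325.4   33.8   14.1    2.4  419.2  239.9]
 [ 428.3 -116.9   89.1   37.9  100.6  333.   236.9]
 [ 438.7  117.7   89.4   37.5   98.6  236.   235. ]
 [ 434.7   -9.8   89.3   37.5  102.6  288.8  235.5]
 [ 494.3   59.5   36.5   36.5  178.6  259.1  211.1]
 [ 558.4  -12.9   89.    37.7   95.7  288.5  184.5]
 [ 649.7 -126.2  127.2   23.    85.8  333.7  147.1]
 [ 661.8   37.3  192.    27.4   86.4  269.3  144.4]
 [ 676.3  175.2   75.5   35.7   85.2  209.3  141.4]]
slab
[[ 368.1  130.3   35.8   24.   178.6  231.6  265.2]
 [ 489.4  308.   150.7  150.    99.5  156.5  216. ]
 [ 666.7  375.4   46.5   19.7   88.5  128.2  143.4]
 [ 665.8 -195.6   46.9   12.2  178.   362.2  138.5]
 [ 696.6  369.8   44.8   25.1   81.4  131.   132.8]
 [ 692.   202.8   49.8   12.2  175.7  198.9  131.7]]
course
[[ 374.7 -325.5   81.9   49.1   90.7  421.5  256.6]
 [ 437.5  334.8   78.1   47.1   96.4  145.   239.2]
 [ 489.4  305.9  146.8  145.9    9.   160.4  212.1]
 [ 668.8 -139.1   89.6   38.3   86.   339.4  137
[... 230 characters left out ...]
-309.5   65.1   40.8  151.1  417.7  256.3]
 [ 682.7 -344.    96.5   96.   169.3  425.1  128.5]]
tapbar
[[ 368.2 -325.8   34.7   16.1  177.6  426.2  260.7]
 [ 676.1  364.9   72.8   66.4   44.3  128.   136.5]]
grate
[[ 506.8 -334.    92.    64.4   22.7  431.1  199.3]
 [ 502.9 -325.1  141.6  140.1   90.1  415.3  208.7]]
rim
[[ 530.7 -372.    92.2   37.6   30.9  456.6  186.5]
 [ 497.4 -311.8  125.9   67.6   25.2  427.8  202.9]]
handle
[[ 506.3 -329.   100.8   21.3   22.7  448.3  194.2]]
fid
[[ 465.1 -304.7   34.2   24.4   88.6  408.8  219.6]
 [ 491.6  -67.7   49.4   21.6   99.9  311.4  211.8]
 [ 645.4 -103.6  101.1   16.5   86.1  325.7  148.6]
 [ 709.1   56.7  148.9   13.8   85.5  259.6  124.4]]
```

Run:
```python
from h import *
np.set_printoptions(suppress=True,precision=1,linewidth=150)
c=read_camera("top");w=cloud(c);Z=w[:,:,2];X=w[:,:,0];Y=w[:,:,1]
s=(X>.28)&(X<.43)&(Y>-.42)&(Y<-.24)
for lo,hi,h in((.04,.056,.048),(.066,.09,.078)): print(rect(c,(Z>lo)&(Z<hi)&s,h))
# combined disc
print("disc",rect(c,(Z>.04)&s,.055))
s=(X>.4)&(X<.6)&(Y<-.2)&(Y>-.45)
for lo in(.22,.235,.245):
    m=(Z>lo)&s
    P=np.stack([X[m],Y[m],Z[m]],1); print(lo,m.sum(),P.mean(0)*1e3,P.min(0)*1e3,P.max(0)*1e3)
    d=P[:,:2]-P[:,:2].mean(0);V=np.linalg.svd(d,full_matrices=False)[2][0];t=d@V;print(np.degrees(np.arctan2(V[1],V[0])),t.min()*1e3,t.max()*1e3)
m=(Z>.09)&(Z<.112)&s; P=np.c_[X[m],Y[m]];print("grate",cv2.minAreaRect((P*1e3).astype(np.float32)))
i=c["pixels"][140:300,370:500];cv2.imwrite("pics/tap0.png",cv2.resize(i,None,fx=5,fy=4.5,interpolation=cv2.INTER_CUBIC)[:600,:,::-1])
```

```text
[[ 346.8 -346.5   72.4   29.9  157.   431.4  269.9]
 [ 366.5 -310.6   78.5   50.7  153.7  417.7  259.9]]
[[ 358.  -323.8   55.9   16.7  174.1  425.9  265. ]]
disc [[ 359.7 -322.6   79.7   78.7   69.3  421.7  264.5]]
0.22 477 [ 506.4 -329.5  251.2] [ 452.9 -354.1  220.4] [ 557.8 -307.   260.1]
-157.4793330480211 -55.94499701826105 58.00892247694463
0.235 447 [ 505.7 -329.8  252.8] [ 460.4 -353.9  235.4] [ 551.3 -308.4  260.1]
-157.45127968262386 -48.57586426399357 49.41846213480997
0.245 421 [ 505.8 -329.9  253.5] [ 465.9 -353.9  245.1] [ 547.9 -308.4  260.1]
-157.72819557184036 -44.22694803528139 42.83460690252007
grate ((503.0740966796875, -325.7816162109375), (140.25474548339844, 141.67039489746094), 0.047453053295612335)
```

View pics/tap0.png

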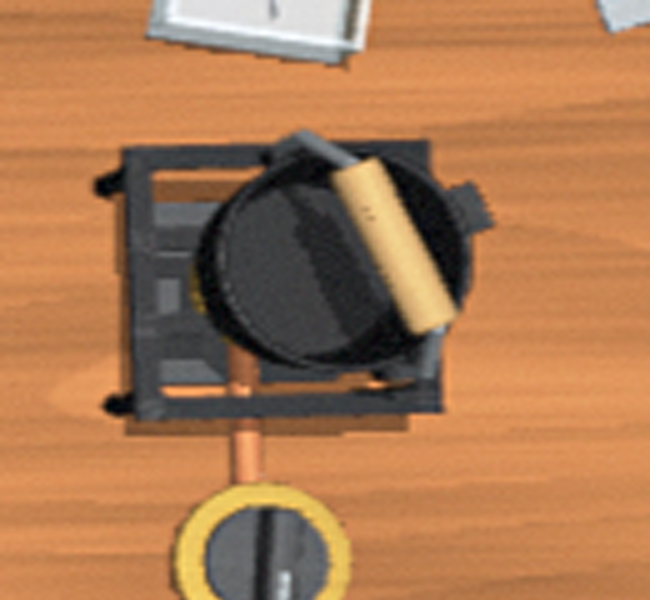

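Four loose ingots are found. The tap is at about (358,-324) mm with its bar at -6°, and the pot handle is centred at (506,-330) on a 22.5° line. I'll go to the tap first.

>>> arm_command:
  rows:
    - {"xyz": [-0.0305, -0.0275, 0], "delta_rot": [0, 0, 0], "gripper": 0.05}
    - {"xyz": [-0.0305, -0.0275, 0]}
    - {"xyz": [-0.0305, -0.0275, 0]}
    - {"xyz": [-0.0305, -0.0275, 0]}
    - {"xyz": [-0.0305, -0.0275, 0]}
    - {"xyz": [-0.0305, -0.0275, 0]}
    - {"xyz": [-0.0305, -0.0275, 0]}
    - {"xyz": [-0.0305, -0.0275, 0]}

```text
invalid input
```

>>> arm_command:
  rows:
    - {"delta_rot": [0, 0, -0.14]}
    - {"delta_rot": [0, 0, -0.14]}
    - {"delta_rot": [0, 0, -0.14]}
    - {"delta_rot": [0, 0, -0.14]}
    - {"delta_rot": [0, 0, -0.14]}
    - {"delta_rot": [0, 0, -0.14]}
    - {"delta_rot": [0, 0, -0.14]}
    - {"delta_rot": [0, 0, -0.14]}
    - {"delta_rot": [0, 0, -0.14]}
    - {"delta_rot": [0, 0, -0.14]}
    - {"delta_rot": [0, 0, -0.14]}

```text
invalid input
```

>>> arm_command:
  rows:
    - {"delta_rot": [0, 0, -0.14]}
    - {"delta_rot": [0, 0, -0.14]}
    - {"delta_rot": [0, 0, -0.14]}
    - {"delta_rot": [0, 0, -0.14]}
    - {"delta_rot": [0, 0, -0.14]}
    - {"delta_rot": [0, 0, -0.14]}
    - {"delta_rot": [0, 0, -0.14]}
    - {"delta_rot": [0, 0, -0.14]}
    - {"delta_rot": [0, 0, 0]}
    - {"delta_rot": [0, 0, 0]}

```text
invalid input
```

>>> arm_command:
  rows:
    - {"xyz": [-0.0305, -0.0275, 0], "delta_rot": [0, 0, 0], "gripper": 0.05}
    - {"xyz": [-0.0305, -0.0275, 0], "delta_rot": [0, 0, 0], "gripper": 0.05}
    - {"xyz": [-0.0305, -0.0275, 0], "delta_rot": [0, 0, 0], "gripper": 0.05}
    - {"xyz": [-0.0305, -0.0275, 0], "delta_rot": [0, 0, 0], "gripper": 0.05}
    - {"xyz": [-0.0305, -0.0275, 0], "delta_rot": [0, 0, 0], "gripper": 0.05}
    - {"xyz": [-0.0305, -0.0275, 0], "delta_rot": [0, 0, 0], "gripper": 0.05}
    - {"xyz": [-0.0305, -0.0275, 0], "delta_rot": [0, 0, 0], "gripper": 0.05}
    - {"xyz": [-0.0305, -0.0275, 0], "delta_rot": [0, 0, 0], "gripper": 0.05}

```text
time: 1.05
tool_pos: [0.3589, -0.3233, 0.2313]
tcp_rot: [-2.585, 1.785, -0.001]
wrist_force: [-0.1, -0.1, 0.0]
width: 0.584
```

>>> arm_command:
  rows:
    - {"xyz": [0, 0, 0], "delta_rot": [0, 0, -0.14], "gripper": 0.05}
    - {"xyz": [0, 0, 0], "delta_rot": [0, 0, -0.14], "gripper": 0.05}
    - {"xyz": [0, 0, 0], "delta_rot": [0, 0, -0.14], "gripper": 0.05}
    - {"xyz": [0, 0, 0], "delta_rot": [0, 0, -0.14], "gripper": 0.05}
    - {"xyz": [0, 0, 0], "delta_rot": [0, 0, -0.14], "gripper": 0.05}
    - {"xyz": [0, 0, 0], "delta_rot": [0, 0, -0.14], "gripper": 0.05}
    - {"xyz": [0, 0, 0], "delta_rot": [0, 0, -0.14], "gripper": 0.05}
    - {"xyz": [0, 0, 0], "delta_rot": [0, 0, -0.14], "gripper": 0.05}
    - {"xyz": [0, 0, 0], "delta_rot": [0, 0, -0.14], "gripper": 0.05}
    - {"xyz": [0, 0, 0], "delta_rot": [0, 0, -0.14], "gripper": 0.05}

```text
time: 2.05
tool_pos: [0.3586, -0.3248, 0.2313]
tcp_rot: [3.126, 0.31, 0.0]
wrist_force: [0.1, 0.2, 0.3]
width: 0.585
```

>>> arm_command:
  rows:
    - {"xyz": [0, 0, 0], "delta_rot": [0, 0, -0.14], "gripper": 0.05}
    - {"xyz": [0, 0, 0], "delta_rot": [0, 0, -0.14], "gripper": 0.05}
    - {"xyz": [0, 0, 0], "delta_rot": [0, 0, -0.14], "gripper": 0.05}
    - {"xyz": [0, 0, 0], "delta_rot": [0, 0, -0.14], "gripper": 0.05}
    - {"xyz": [0, 0, 0], "delta_rot": [0, 0, -0.14], "gripper": 0.05}
    - {"xyz": [0, 0, 0], "delta_rot": [0, 0, -0.14], "gripper": 0.05}
    - {"xyz": [0, 0, 0], "delta_rot": [0, 0, -0.14], "gripper": 0.05}
    - {"xyz": [0, 0, 0], "delta_rot": [0, 0, -0.14], "gripper": 0.05}
    - {"xyz": [0, 0, 0], "delta_rot": [0, 0, -0.14], "gripper": 0.05}
    - {"xyz": [0, 0, 0], "delta_rot": [0, 0, 0], "gripper": 0.05}

```text
time: 3.05
tool_pos: [0.3585, -0.3248, 0.2312]
tcp_rot: [-2.349, -2.086, -0.0]
wrist_force: [0.5, 0.6, -0.1]
width: 0.586
```

```bash
cat >> h.py <<'E'
from scipy.spatial.transform import Rotation as R
def st():
    s=bot.read_state();r=R.from_rotvec(s["tcp_rot"]).as_matrix()
    yaw=np.degrees(np.arctan2(r[1,0],r[0,0]))
    print("t",round(s["time"],2),"pos",np.round(np.array(s["tool_pos"])*1e3,1),"yaw",round(yaw,2),"tilt",np.round(r[:2,2],4),"q1,q6",np.round(np.degrees(np.array(s["q"])[[0,5]]),1),"F",np.round(s["wrist_force"],1),"w",round(s["width"]*85.4,1))
    return s,r
def to(x,y,z,yaw=None):
    """tool-frame shift to world target (mm) at present yaw; turn"""
    s,r=st();d=r.T@(np.array([x,y,z])/1e3-s["tool_pos"])
    print("shift",np.round(d,4),"norm",round(np.linalg.norm(d),3))
    if yaw is not None:
        y0=np.degrees(np.arctan2(r[1,0],r[0,0]));print("turn z rad (mod pi)",round(np.radians(-(yaw-y0+90)%180-90),4))
    return d
E
python3 -c "
from h import *
to(358,-324,56,84.1)"
```

```text
t 3.05 pos [ 358.5 -324.8  231.2] yaw 83.21 tilt [-0.      0.0001] q1,q6 [ -45.1 -128.3] F [ 0.5  0.6 -0.1] w 50.1
shift [ 0.0007 -0.0006  0.1752] norm 0.175
turn z rad (mod pi) -0.0155
```

>>> arm_command:
  rows:
    - {"xyz": [0, 0, 0.04], "delta_rot": [0, 0, -0.015], "gripper": 0.05}
    - {"xyz": [0, 0, 0.04], "delta_rot": [0, 0, 0], "gripper": 0.05}
    - {"xyz": [0, 0, 0.04], "delta_rot": [0, 0, 0], "gripper": 0.05}
    - {"xyz": [0, 0, 0.03], "delta_rot": [0, 0, 0], "gripper": 0.05}
    - {"xyz": [0, 0, 0.02], "delta_rot": [0, 0, 0], "gripper": 0.05}
    - {"xyz": [0, 0, 0.005], "delta_rot": [0, 0, 0], "gripper": 0.05}
    - {"xyz": [0, 0, 0], "delta_rot": [0, 0, 0], "gripper": 0.0}
    - {"xyz": [0, 0, 0], "delta_rot": [0, 0, 0], "gripper": 0.0}
    - {"xyz": [0, 0, 0], "delta_rot": [0, 0, 0], "gripper": 0.0}
    - {"xyz": [0, 0, 0], "delta_rot": [0, 0, 0], "gripper": 0.0}
    - {"xyz": [0, 0, 0], "delta_rot": [0, 0, 0], "gripper": 0.0}
  force: 30

```text
time: 4.15
tool_pos: [0.3598, -0.3254, 0.058]
tcp_rot: [2.332, 2.101, 0.001]
wrist_force: [1.4, 2.8, 5.6]
width: 0.159
```

```bash
python3 -c "
from h import *
st()
c=read_camera('scene');cv2.imwrite('pics/s1.png',c['pixels'][:,:,::-1])"
```

```text
t 4.15 pos [ 359.8 -325.4   58. ] yaw 84.02 tilt [ 0.0024 -0.0013] q1,q6 [ -45.1 -129.2] F [1.4 2.8 5.6] w 13.6
```

View pics/s1.png

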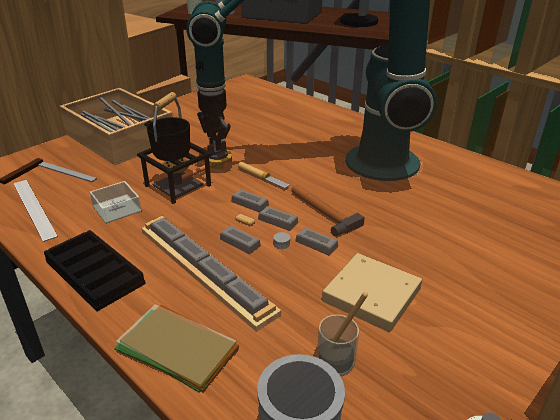

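The scene view shows the gripper closed on the tap bar at about (217,150), opening 13.6 mm. I'll turn it clockwise.

>>> arm_command:
  rows:
    - {"xyz": [0, 0, -0.002], "delta_rot": [0, 0, 0.12], "gripper": 0.0}
    - {"xyz": [0, 0, 0], "delta_rot": [0, 0, 0.12], "gripper": 0.0}
    - {"xyz": [0, 0, 0], "delta_rot": [0, 0, 0.12], "gripper": 0.0}
    - {"xyz": [0, 0, 0], "delta_rot": [0, 0, 0.12], "gripper": 0.0}
    - {"xyz": [0, 0, 0], "delta_rot": [0, 0, 0.12], "gripper": 0.0}
    - {"xyz": [0, 0, 0], "delta_rot": [0, 0, 0.12], "gripper": 0.0}
    - {"xyz": [0, 0, 0], "delta_rot": [0, 0, 0.12], "gripper": 0.0}
    - {"xyz": [0, 0, 0], "delta_rot": [0, 0, 0.12], "gripper": 0.0}
    - {"xyz": [0, 0, 0], "delta_rot": [0, 0, 0.12], "gripper": 0.0}
    - {"xyz": [0, 0, 0], "delta_rot": [0, 0, 0.12], "gripper": 0.0}
    - {"xyz": [0, 0, 0], "delta_rot": [0, 0, 0.12], "gripper": 0.0}
    - {"xyz": [0, 0, 0], "delta_rot": [0, 0, 0.12], "gripper": 0.0}

```text
time: 5.4
tool_pos: [0.3553, -0.3292, 0.0582]
tcp_rot: [3.133, 0.041, -0.009]
wrist_force: [-14.5, -16.9, -5.4]
width: 0.154
```

>>> arm_command:
  rows:
    - {"xyz": [0, 0, 0], "delta_rot": [0, 0, 0.02], "gripper": 0.0}
    - {"xyz": [0, 0, 0], "delta_rot": [0, 0, 0], "gripper": 0.0}
    - {"xyz": [0, 0, 0], "delta_rot": [0, 0, 0], "gripper": 0.05}
    - {"xyz": [0, 0, 0], "delta_rot": [0, 0, 0], "gripper": 0.05}
    - {"xyz": [0, 0, 0], "delta_rot": [0, 0, 0], "gripper": 0.05}
    - {"xyz": [0, 0, -0.02], "delta_rot": [0, 0, 0], "gripper": 0.05}
    - {"xyz": [0, 0, -0.04], "delta_rot": [0, 0, 0], "gripper": 0.05}
    - {"xyz": [0, 0, -0.04], "delta_rot": [0, 0, 0], "gripper": 0.05}
    - {"xyz": [0, 0, -0.04], "delta_rot": [0, 0, 0], "gripper": 0.05}
    - {"xyz": [0, 0, -0.04], "delta_rot": [0, 0, 0], "gripper": 0.05}
    - {"xyz": [0, 0, -0.04], "delta_rot": [0, 0, 0], "gripper": 0.05}
    - {"xyz": [0, 0, -0.04], "delta_rot": [0, 0, 0], "gripper": 0.05}

```text
time: 6.6
tool_pos: [0.3588, -0.3243, 0.3204]
tcp_rot: [3.141, 0.012, 0.001]
wrist_force: [0.4, 0.1, 0.4]
width: 0.59
```

Run:
```python
from h import *
np.set_printoptions(suppress=True,precision=1,linewidth=150)
st()
c=read_camera("top");cv2.imwrite('pics/t2.png',c['pixels'][:,:,::-1])
w=cloud(c);Z=w[:,:,2];X=w[:,:,0];Y=w[:,:,1]
s=(X>.28)&(X<.43)&(Y>-.42)&(Y<-.24)
print(rect(c,(Z>.066)&(Z<.09)&s,.078))
c=read_camera("scene");w=cloud(c);Z=w[:,:,2];X=w[:,:,0];Y=w[:,:,1]
m=(Z>.06)&(Z<.09)&(X>.3)&(X<.41)&(Y>-.40)&(Y<-.27);print(m.sum());P=w[m][:,:2];print(cv2.minAreaRect((P*1e3).astype(np.float32)))
cv2.imwrite('pics/s2.png',c['pixels'][:,:,::-1])
```

```text
t 6.6 pos [ 358.8 -324.3  320.4] yaw 0.45 tilt [ 0. -0.] q1,q6 [-45.1 -45.5] F [0.4 0.1 0.4] w 50.4
[[ 357.9 -323.1   57.7   13.8   88.6  426.   264.7]]
118
((357.143798828125, -323.3672180175781), (16.592397689819336, 61.67547607421875), 0.6348583698272705)
```

View pics/t2.png

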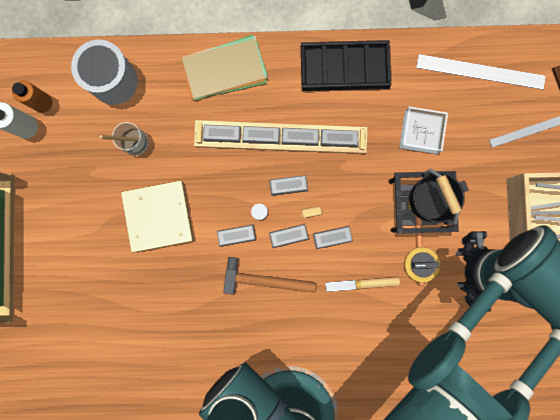

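View pics/s2.png

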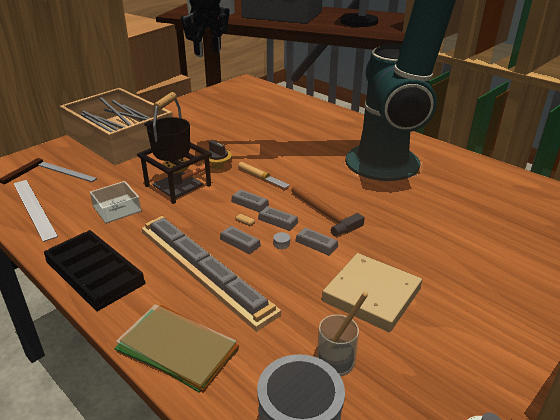

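The tap bar now lies across the pipe at 88.6°, so it is shut. The pot is still at its place on the grate.

>>> arm_command:
  rows:
    - {"xyz": [0, 0, 0], "delta_rot": [0, 0, 0.1186], "gripper": 0.06}
    - {"xyz": [0, 0, 0], "delta_rot": [0, 0, 0.1186], "gripper": 0.06}
    - {"xyz": [0, 0, 0], "delta_rot": [0, 0, 0.1186], "gripper": 0.06}
    - {"xyz": [0, 0, 0], "delta_rot": [0, 0, 0.1186], "gripper": 0.06}
    - {"xyz": [0, 0, 0], "delta_rot": [0, 0, 0.1186], "gripper": 0.06}
    - {"xyz": [0, 0, 0], "delta_rot": [0, 0, 0.1186], "gripper": 0.06}
    - {"xyz": [0, 0, 0], "delta_rot": [0, 0, 0.1186], "gripper": 0.06}
    - {"xyz": [0, 0, 0], "delta_rot": [0, 0, 0.1186], "gripper": 0.06}
    - {"xyz": [0, 0, 0], "delta_rot": [0, 0, 0.1186], "gripper": 0.06}
    - {"xyz": [0, 0, 0], "delta_rot": [0, 0, 0.1186], "gripper": 0.06}
    - {"xyz": [0, 0, 0], "delta_rot": [0, 0, 0], "gripper": 0.06}

```text
time: 7.8
tool_pos: [0.3588, -0.3244, 0.3178]
tcp_rot: [-2.611, 1.746, 0.001]
wrist_force: [-0.7, 0.5, 0.3]
width: 0.702
```

```bash
python3 -c "
from h import *
to(506,-330,290,-67.5)"
```

```text
t 7.8 pos [ 358.8 -324.4  317.8] yaw -67.53 tilt [-0.0002  0.0005] q1,q6 [-45.1  22.4] F [-0.7  0.5  0.3] w 59.9
shift [ 0.0615 -0.1339  0.0277] norm 0.15
turn z rad (mod pi) -0.0005
```

>>> arm_command:
  rows:
    - {"xyz": [0.0123, -0.0268, 0], "delta_rot": [0, 0, 0], "gripper": 0.06}
    - {"xyz": [0.0123, -0.0268, 0], "delta_rot": [0, 0, 0], "gripper": 0.06}
    - {"xyz": [0.0123, -0.0268, 0], "delta_rot": [0, 0, 0], "gripper": 0.06}
    - {"xyz": [0.0123, -0.0268, 0], "delta_rot": [0, 0, 0], "gripper": 0.06}
    - {"xyz": [0.0123, -0.0268, 0.008], "delta_rot": [0, 0, 0], "gripper": 0.06}
    - {"xyz": [0, 0, 0.02], "delta_rot": [0, 0, 0], "gripper": 0.06}
    - {"xyz": [0, 0, 0], "delta_rot": [0, 0, 0], "gripper": 0.06}

```text
time: 8.5
tool_pos: [0.5053, -0.329, 0.2863]
tcp_rot: [-2.615, 1.741, 0.01]
wrist_force: [-0.9, 1.0, -0.8]
width: 0.701
```

Run:
```python
from h import *
to(506,-330,227,-67.5)
c=read_camera('wrist');cv2.imwrite('pics/w3.png',c['pixels'][:,:,::-1])
w=cloud(c);Z=w[:,:,2];X=w[:,:,0];Y=w[:,:,1]
px=c['pixels'].astype(int);m=(Z>.235)&(Z<.262)&(px[:,:,0]-px[:,:,2]>50);P=w[m];print(m.sum(),P.mean(0)*1e3);d=P[:,:2]-P[:,:2].mean(0);V=np.linalg.svd(d,full_matrices=False)[2][0];t=d@V;print(np.degrees(np.arctan2(V[1],V[0])),t.min(),t.max())
```

```text
t 8.5 pos [ 505.3 -329.   286.3] yaw -67.33 tilt [-0.0054  0.0038] q1,q6 [-35.4  31.9] F [-0.9  1.  -0.8] w 59.9
shift [ 0.0015 -0.0005  0.0593] norm 0.059
turn z rad (mod pi) 0.003
3836 [ 506.18516115 -330.05772503  253.11411906]
-157.307618596484 -0.03690978941822722 0.04289127071964847
```

View pics/w3.png

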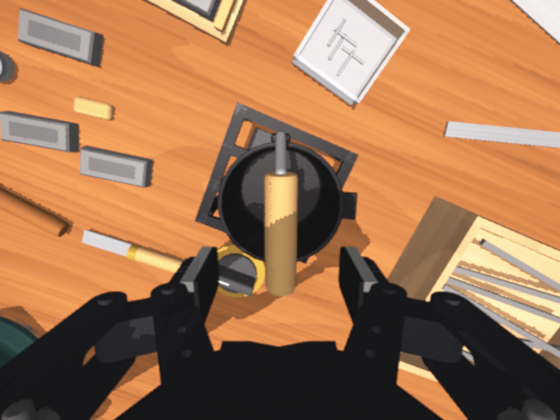

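The handle sits centrally between the fingers, at about (281,235) in the wrist view, and the wrist cloud agrees with the top view. I'll go down and grip.

>>> arm_command:
  rows:
    - {"xyz": [0.001, 0, 0.02], "delta_rot": [0, 0, 0], "gripper": 0.06}
    - {"xyz": [0, 0, 0.02], "delta_rot": [0, 0, 0], "gripper": 0.06}
    - {"xyz": [0, 0, 0.018], "delta_rot": [0, 0, 0], "gripper": 0.06}
    - {"xyz": [0, 0, 0], "delta_rot": [0, 0, 0], "gripper": 0.06}
    - {"xyz": [0, 0, 0], "delta_rot": [0, 0, 0], "gripper": 0.0}
    - {"xyz": [0, 0, 0], "delta_rot": [0, 0, 0], "gripper": 0.0}
    - {"xyz": [0, 0, 0], "delta_rot": [0, 0, 0], "gripper": 0.0}
    - {"xyz": [0, 0, 0], "delta_rot": [0, 0, 0], "gripper": 0.0}
    - {"xyz": [0, 0, 0], "delta_rot": [0, 0, 0], "gripper": 0.0}
    - {"xyz": [0, 0, 0], "delta_rot": [0, 0, 0], "gripper": 0.0}
  force: 70

```text
time: 9.55
tool_pos: [0.5071, -0.3315, 0.2345]
tcp_rot: [-2.611, 1.746, -0.004]
wrist_force: [-0.8, 2.1, 6.0]
width: 0.22
```

```bash
python3 -c "
from h import *
st()"
```

```text
t 9.55 pos [ 507.1 -331.5  234.5] yaw -67.53 tilt [ 0.0023 -0.001 ] q1,q6 [-35.5  32. ] F [-0.8  2.1  6. ] w 18.8
```

Only 18.8 mm of opening and 6 N upwards: the pads are too high on the round bar. I'll reopen, go lower and grip again.

>>> arm_command:
  rows:
    - {"xyz": [0, 0, 0], "delta_rot": [0, 0, 0], "gripper": 0.05}
    - {"xyz": [0, 0, 0], "delta_rot": [0, 0, 0], "gripper": 0.05}
    - {"xyz": [0, 0, 0], "delta_rot": [0, 0, 0], "gripper": 0.05}
    - {"xyz": [0, 0, 0], "delta_rot": [0, 0, 0], "gripper": 0.05}

```text
time: 9.95
tool_pos: [0.5063, -0.3315, 0.232]
tcp_rot: [2.611, -1.747, -0.0]
wrist_force: [-0.3, -0.3, 0.2]
width: 0.583
```

Run:
```python
from h import *
to(506,-330,222,-67.5)
c=read_camera('scene');cv2.imwrite('pics/s4.png',cv2.resize(c['pixels'][40:220,80:300],None,fx=3.5,fy=3.3)[:,:,::-1])
c=read_camera('wrist');cv2.imwrite('pics/w4.png',c['pixels'][:,:,::-1])
```

```text
t 9.95 pos [ 506.3 -331.5  232. ] yaw -67.55 tilt [-0.0003  0.    ] q1,q6 [-35.6  32. ] F [-0.3 -0.3  0.2] w 49.8
shift [-0.0015 -0.0003  0.01  ] norm 0.01
turn z rad (mod pi) -0.0009
```

View pics/s4.png

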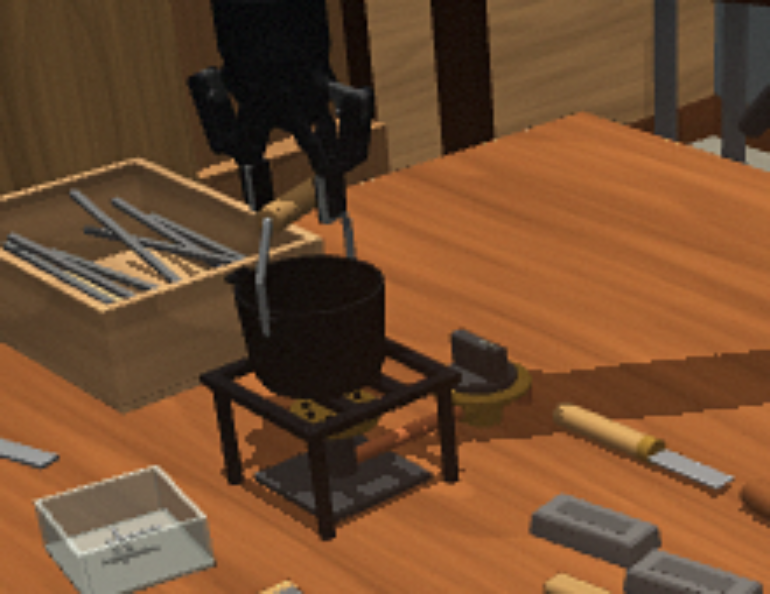

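View pics/w4.png

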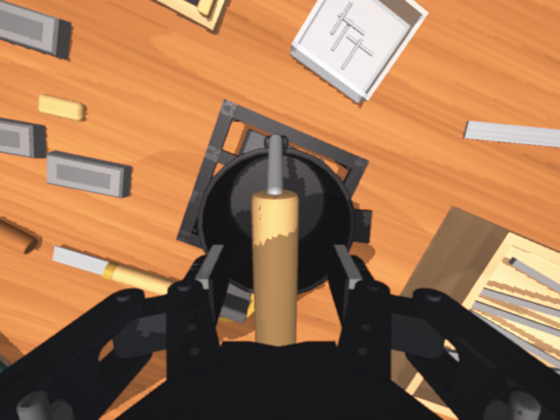

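Free height reads 232 mm, above the 226 I wanted. I'll lower by about 10 mm and grip again.

>>> arm_command:
  rows:
    - {"xyz": [-0.0015, 0, 0.01], "delta_rot": [0, 0, 0], "gripper": 0.05}
    - {"xyz": [0, 0, 0], "delta_rot": [0, 0, 0], "gripper": 0.05}
    - {"xyz": [0, 0, 0], "delta_rot": [0, 0, 0], "gripper": 0.0}
    - {"xyz": [0, 0, 0], "delta_rot": [0, 0, 0], "gripper": 0.0}
    - {"xyz": [0, 0, 0], "delta_rot": [0, 0, 0], "gripper": 0.0}
    - {"xyz": [0, 0, 0], "delta_rot": [0, 0, 0], "gripper": 0.0}
    - {"xyz": [0, 0, 0], "delta_rot": [0, 0, 0], "gripper": 0.0}
    - {"xyz": [0, 0, 0], "delta_rot": [0, 0, 0], "gripper": 0.0}
  force: 70

```text
time: 10.85
tool_pos: [0.5058, -0.33, 0.2224]
tcp_rot: [-2.611, 1.747, -0.0]
wrist_force: [0.3, 0.7, 0.1]
width: 0.225
```

```bash
python3 -c "
from h import *
st()"
```

```text
t 10.85 pos [ 505.8 -330.   222.4] yaw -67.55 tilt [0.0001 0.    ] q1,q6 [-35.5  32.1] F [0.3 0.7 0.1] w 19.2
```

>>> arm_command:
  rows:
    - {"xyz": [0, 0, -0.004], "delta_rot": [0, 0, 0], "gripper": 0.0}
    - {"xyz": [0, 0, -0.008], "delta_rot": [0, 0, 0], "gripper": 0.0}
    - {"xyz": [0, 0, -0.012], "delta_rot": [0, 0, 0], "gripper": 0.0}
    - {"xyz": [0, 0, -0.012], "delta_rot": [0, 0, 0], "gripper": 0.0}
    - {"xyz": [0, 0, -0.012], "delta_rot": [0, 0, 0], "gripper": 0.0}
    - {"xyz": [0, 0, -0.008], "delta_rot": [0, 0, 0], "gripper": 0.0}
    - {"xyz": [0, 0, -0.004], "delta_rot": [0, 0, 0], "gripper": 0.0}
    - {"xyz": [0, 0, 0], "delta_rot": [0, 0, 0], "gripper": 0.0}
    - {"xyz": [0, 0, 0], "delta_rot": [0, 0, 0], "gripper": 0.0}

```text
time: 11.75
tool_pos: [0.5056, -0.3299, 0.2819]
tcp_rot: [-2.611, 1.747, 0.001]
wrist_force: [-0.4, -0.4, -6.6]
width: 0.225
```

Run:
```python
from h import *
to(489.5,308,282)
c=read_camera('scene');cv2.imwrite('pics/s5.png',cv2.resize(c['pixels'][0:220,40:340],None,fx=2.5,fy=2.5)[:,:,::-1])
```

```text
t 11.75 pos [ 505.6 -329.9  281.9] yaw -67.55 tilt [-0.0006  0.0004] q1,q6 [-35.5  32.1] F [-0.4 -0.4 -6.6] w 19.2
shift [-5.957e-01 -2.287e-01  2.000e-04] norm 0.638
```

View pics/s5.png

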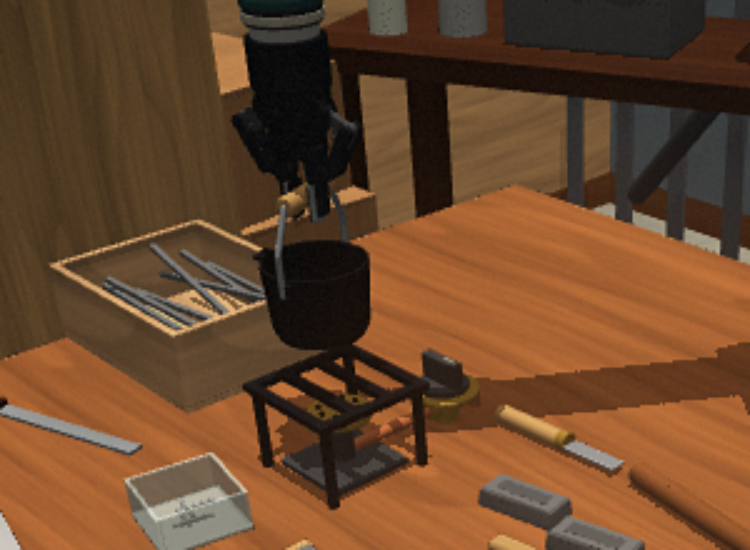

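The pot is off the grate, upright, at (315,290) in this crop. I'll carry it over to the slab.

>>> arm_command:
  rows:
    - {"xyz": [-0.0045, -0.0017, 0], "delta_rot": [0, 0, 0], "gripper": 0.0}
    - {"xyz": [-0.009, -0.0035, 0], "delta_rot": [0, 0, 0], "gripper": 0.0}
    - {"xyz": [-0.0135, -0.0052, 0], "delta_rot": [0, 0, 0], "gripper": 0.0}
    - {"xyz": [-0.018, -0.0069, 0], "delta_rot": [0, 0, 0], "gripper": 0.0}
    - {"xyz": [-0.018, -0.0069, 0], "delta_rot": [0, 0, 0], "gripper": 0.0}
    - {"xyz": [-0.018, -0.0069, 0], "delta_rot": [0, 0, 0], "gripper": 0.0}
    - {"xyz": [-0.018, -0.0069, 0], "delta_rot": [0, 0, 0], "gripper": 0.0}
    - {"xyz": [-0.018, -0.0069, 0], "delta_rot": [0, 0, 0], "gripper": 0.0}
    - {"xyz": [-0.018, -0.0069, 0], "delta_rot": [0, 0, 0], "gripper": 0.0}
    - {"xyz": [-0.018, -0.0069, 0], "delta_rot": [0, 0, 0], "gripper": 0.0}
    - {"xyz": [-0.018, -0.0069, 0], "delta_rot": [0, 0, 0], "gripper": 0.0}
    - {"xyz": [-0.018, -0.0069, 0], "delta_rot": [0, 0, 0], "gripper": 0.0}

```text
time: 13.0
tool_pos: [0.5002, -0.1255, 0.2825]
tcp_rot: [-2.612, 1.745, -0.001]
wrist_force: [-0.7, 0.3, -5.6]
width: 0.223
```

>>> arm_command:
  rows:
    - {"xyz": [-0.018, -0.0069, 0], "delta_rot": [0, 0, 0], "gripper": 0.0}
    - {"xyz": [-0.018, -0.0069, 0], "delta_rot": [0, 0, 0], "gripper": 0.0}
    - {"xyz": [-0.018, -0.0069, 0], "delta_rot": [0, 0, 0], "gripper": 0.0}
    - {"xyz": [-0.018, -0.0069, 0], "delta_rot": [0, 0, 0], "gripper": 0.0}
    - {"xyz": [-0.018, -0.0069, 0], "delta_rot": [0, 0, 0], "gripper": 0.0}
    - {"xyz": [-0.018, -0.0069, 0], "delta_rot": [0, 0, 0], "gripper": 0.0}
    - {"xyz": [-0.018, -0.0069, 0], "delta_rot": [0, 0, 0], "gripper": 0.0}
    - {"xyz": [-0.018, -0.0069, 0], "delta_rot": [0, 0, 0], "gripper": 0.0}
    - {"xyz": [-0.018, -0.0069, 0], "delta_rot": [0, 0, 0], "gripper": 0.0}
    - {"xyz": [-0.018, -0.0069, 0], "delta_rot": [0, 0, 0], "gripper": 0.0}
    - {"xyz": [-0.018, -0.0069, 0], "delta_rot": [0, 0, 0], "gripper": 0.0}
    - {"xyz": [-0.018, -0.0069, 0], "delta_rot": [0, 0, 0], "gripper": 0.0}

```text
time: 14.2
tool_pos: [0.4937, 0.1054, 0.2826]
tcp_rot: [-2.612, 1.745, -0.001]
wrist_force: [0.0, 0.5, -6.6]
width: 0.225
```

>>> arm_command:
  rows:
    - {"xyz": [-0.018, -0.0069, 0], "delta_rot": [0, 0, 0], "gripper": 0.0}
    - {"xyz": [-0.018, -0.0069, 0], "delta_rot": [0, 0, 0], "gripper": 0.0}
    - {"xyz": [-0.018, -0.0069, 0], "delta_rot": [0, 0, 0], "gripper": 0.0}
    - {"xyz": [-0.018, -0.0069, 0], "delta_rot": [0, 0, 0], "gripper": 0.0}
    - {"xyz": [-0.018, -0.0069, 0], "delta_rot": [0, 0, 0], "gripper": 0.0}
    - {"xyz": [-0.018, -0.0069, 0], "delta_rot": [0, 0, 0], "gripper": 0.0}
    - {"xyz": [-0.018, -0.0069, 0], "delta_rot": [0, 0, 0], "gripper": 0.0}
    - {"xyz": [-0.018, -0.0069, 0], "delta_rot": [0, 0, 0], "gripper": 0.0}
    - {"xyz": [-0.018, -0.0069, 0], "delta_rot": [0, 0, 0], "gripper": 0.0}
    - {"xyz": [-0.0135, -0.0052, 0], "delta_rot": [0, 0, 0], "gripper": 0.0}
    - {"xyz": [-0.009, -0.0035, 0], "delta_rot": [0, 0, 0], "gripper": 0.0}
    - {"xyz": [-0.0045, -0.0017, 0], "delta_rot": [0, 0, 0], "gripper": 0.0}

```text
time: 15.4
tool_pos: [0.489, 0.3069, 0.2824]
tcp_rot: [-2.612, 1.745, -0.0]
wrist_force: [-0.4, 0.1, -6.9]
width: 0.223
```

>>> arm_command:
  rows:
    - {"xyz": [0, 0, 0], "delta_rot": [0, 0, 0], "gripper": 0.0}
    - {"xyz": [0, 0, 0], "delta_rot": [0, 0, 0], "gripper": 0.0}
    - {"xyz": [0, 0, 0], "delta_rot": [0, 0, 0], "gripper": 0.0}

```text
time: 15.7
tool_pos: [0.4896, 0.3052, 0.2822]
tcp_rot: [2.61, -1.747, 0.0]
wrist_force: [-0.4, 0.6, -6.1]
width: 0.228
```

Run:
```python
from h import *
to(489.5,308,152.4)
c=read_camera('scene');cv2.imwrite('pics/s6.png',c['pixels'][:,:,::-1])
w=cloud(c);Z=w[:,:,2];m=(Z>.07)&(Z<.16)&(abs(w[:,:,0]-.49)<.09)&(abs(w[:,:,1]-.308)<.09)
print("lowest pot",np.percentile(Z[m],[.5,2,5])*1e3)
```

```text
t 15.7 pos [489.6 305.2 282.2] yaw -67.6 tilt [-0.     -0.0005] q1,q6 [29.5 97.1] F [-0.4  0.6 -6.1] w 19.5
shift [-0.0027 -0.001   0.1298] norm 0.13
lowest pot [157.89321533 157.91252706 157.95115053]
```

View pics/s6.png

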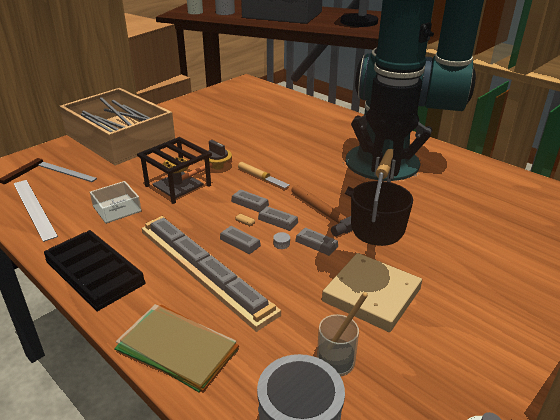

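The pot hangs upright above the slab, at (381,210) over (372,285). I'll lower it slowly.

>>> arm_command:
  rows:
    - {"xyz": [-0.0025, -0.001, 0.008], "delta_rot": [0, 0, 0], "gripper": 0.0}
    - {"xyz": [0, 0, 0.016], "delta_rot": [0, 0, 0], "gripper": 0.0}
    - {"xyz": [0, 0, 0.018], "delta_rot": [0, 0, 0], "gripper": 0.0}
    - {"xyz": [0, 0, 0.018], "delta_rot": [0, 0, 0], "gripper": 0.0}
    - {"xyz": [0, 0, 0.018], "delta_rot": [0, 0, 0], "gripper": 0.0}
    - {"xyz": [0, 0, 0.014], "delta_rot": [0, 0, 0], "gripper": 0.0}
    - {"xyz": [0, 0, 0.01], "delta_rot": [0, 0, 0], "gripper": 0.0}
    - {"xyz": [0, 0, 0.008], "delta_rot": [0, 0, 0], "gripper": 0.0}
    - {"xyz": [0, 0, 0.006], "delta_rot": [0, 0, 0], "gripper": 0.0}
    - {"xyz": [0, 0, 0.004], "delta_rot": [0, 0, 0], "gripper": 0.0}
    - {"xyz": [0, 0, 0.002], "delta_rot": [0, 0, 0], "gripper": 0.0}
    - {"xyz": [0, 0, 0], "delta_rot": [0, 0, 0], "gripper": 0.0}

```text
time: 16.95
tool_pos: [0.4896, 0.3087, 0.1605]
tcp_rot: [-2.611, 1.746, -0.0]
wrist_force: [0.4, 0.6, -6.7]
width: 0.225
```

>>> arm_command:
  rows:
    - {"xyz": [0, 0, 0.002], "delta_rot": [0, 0, 0], "gripper": 0.0}
    - {"xyz": [0, 0, 0.002], "delta_rot": [0, 0, 0], "gripper": 0.0}
    - {"xyz": [0, 0, 0.001], "delta_rot": [0, 0, 0], "gripper": 0.0}
    - {"xyz": [0, 0, 0], "delta_rot": [0, 0, 0], "gripper": 0.0}

```text
time: 17.35
tool_pos: [0.4893, 0.3085, 0.1551]
tcp_rot: [2.611, -1.746, -0.0]
wrist_force: [-0.8, 0.4, -5.9]
width: 0.223
```

```bash
python3 -c "
from h import *
st()"
```

```text
t 17.35 pos [489.3 308.5 155.1] yaw -67.55 tilt [-0.0003 -0.0002] q1,q6 [29.8 97.3] F [-0.8  0.4 -5.9] w 19.1
```

>>> arm_command:
  rows:
    - {"xyz": [0, 0, 0.001], "delta_rot": [0, 0, 0], "gripper": 0.0}
    - {"xyz": [0, 0, 0.001], "delta_rot": [0, 0, 0], "gripper": 0.0}
    - {"xyz": [0, 0, 0.001], "delta_rot": [0, 0, 0], "gripper": 0.0}
    - {"xyz": [0, 0, 0.001], "delta_rot": [0, 0, 0], "gripper": 0.0}
    - {"xyz": [0, 0, 0], "delta_rot": [0, 0, 0], "gripper": 0.0}

```text
time: 17.85
tool_pos: [0.4899, 0.3088, 0.1524]
tcp_rot: [-2.61, 1.746, -0.001]
wrist_force: [-1.8, -1.1, 0.4]
width: 0.225
```

Load is off the wrist, so the pot stands on the slab. Releasing, then rising.

>>> arm_command:
  rows:
    - {"xyz": [0, 0, 0], "delta_rot": [0, 0, 0], "gripper": 0.03}
    - {"xyz": [0, 0, 0], "delta_rot": [0, 0, 0], "gripper": 0.045}
    - {"xyz": [0, 0, 0], "delta_rot": [0, 0, 0], "gripper": 0.06}
    - {"xyz": [0, 0, 0], "delta_rot": [0, 0, 0], "gripper": 0.06}
    - {"xyz": [0, 0, 0], "delta_rot": [0, 0, 0], "gripper": 0.06}
    - {"xyz": [0, 0, -0.01], "delta_rot": [0, 0, 0], "gripper": 0.06}
    - {"xyz": [0, 0, -0.02], "delta_rot": [0, 0, 0], "gripper": 0.06}
    - {"xyz": [0, 0, -0.04], "delta_rot": [0, 0, 0], "gripper": 0.06}
    - {"xyz": [0, 0, -0.04], "delta_rot": [0, 0, 0], "gripper": 0.06}
    - {"xyz": [0, 0, -0.04], "delta_rot": [0, 0, 0], "gripper": 0.06}
    - {"xyz": [0, 0, 0], "delta_rot": [0, 0, 0], "gripper": 0.06}

```text
time: 18.95
tool_pos: [0.4927, 0.3105, 0.3103]
tcp_rot: [-2.601, 1.74, -0.01]
wrist_force: [0.6, 0.7, -0.5]
width: 0.704
```

```bash
cat >> h.py <<'E'
def pot(c):
    w=cloud(c);Z=w[:,:,2];px=c["pixels"].astype(int)
    m=(Z>.16)&(Z<.20)&(px[:,:,0]-px[:,:,2]>50)&(w[:,:,0]>.3)
    P=w[m]
    if len(P): print("pot handle",len(P),P.mean(0)*1e3,"zmax",P[:,2].max()*1e3)
def ingots(c,h=.022,dz=.006,reg=None):
    w=cloud(c);Z=w[:,:,2]
    return rect(c,(abs(Z-h)<dz)&(w[:,:,0]>.35)&(w[:,:,0]<.75)&(abs(w[:,:,1])<.21),h)
E
python3 - <<'E'
from h import *
np.set_printoptions(suppress=True,precision=1,linewidth=150)
st()
c=read_camera('top');cv2.imwrite('pics/t7.png',c['pixels'][:,:,::-1]);pot(c);print(ingots(c))
c=read_camera('scene');cv2.imwrite('pics/s7.png',c['pixels'][:,:,::-1]);pot(c)
E
```

```text
t 18.95 pos [492.7 310.5 310.3] yaw -67.55 tilt [0. 0.] q1,q6 [29.8 97.3] F [ 0.6  0.7 -0.5] w 60.1
pot handle 259 [498.5 311.  182.8] zmax 191.36721923869638
[[ 366.7  128.5   38.2   25.   169.5  231.7  264.6]
 [ 428.3 -116.8   89.7   37.4   99.9  332.8  236.9]
 [ 438.6  117.7   89.2   37.9   98.5  235.8  235.1]
 [ 434.4  -10.1   88.9   37.7  102.1  288.6  235.5]
 [ 494.3   59.5   36.5   36.5  178.6  259.1  211.1]
 [ 558.2  -12.7   89.3   38.    95.7  288.5  184.5]
 [ 666.5   39.9  339.4   36.    86.2  263.5  144.3]
 [ 653.1 -175.9   77.2   48.6  123.5  354.5  144.1]]
pot handle 450 [505.9 -50.3 180.4] zmax 199.976806676461
```

View pics/s7.png

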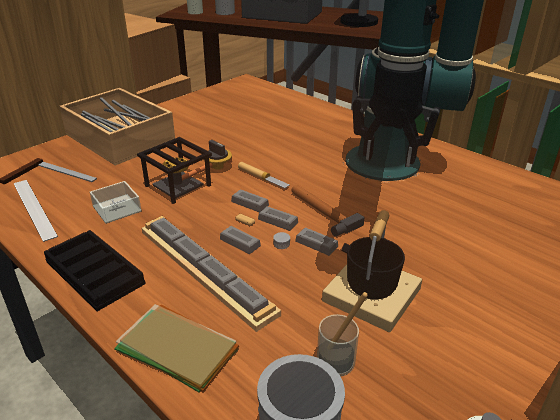

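View pics/t7.png

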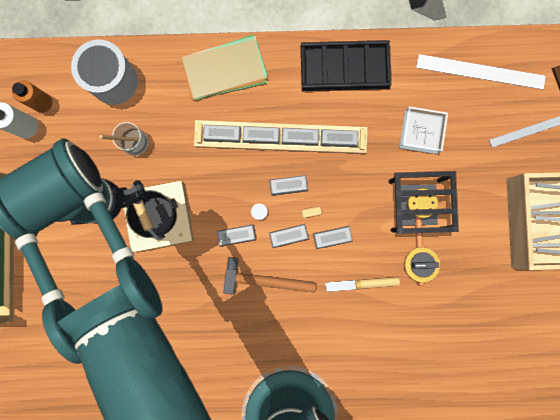

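The pot is released on the slab, at about (375,268) in the scene view. Next come the ingots. Board axis at 86.2°, middle (678.2, 3.9). I'll start with ingot B at (438.6,117.7), going to +96.

>>> arm_command:
  rows:
    - {"xyz": [0, 0, 0], "delta_rot": [0, 0, -0.1328], "gripper": 0.065}
    - {"xyz": [0, 0, 0], "delta_rot": [0, 0, -0.1328], "gripper": 0.065}
    - {"xyz": [0, 0, 0], "delta_rot": [0, 0, -0.1328], "gripper": 0.065}
    - {"xyz": [0, 0, 0], "delta_rot": [0, 0, -0.1328], "gripper": 0.065}
    - {"xyz": [0, 0, 0], "delta_rot": [0, 0, -0.1328], "gripper": 0.065}
    - {"xyz": [0, 0, 0], "delta_rot": [0, 0, -0.1328], "gripper": 0.065}
    - {"xyz": [0, 0, 0], "delta_rot": [0, 0, -0.1328], "gripper": 0.065}
    - {"xyz": [0, 0, 0], "delta_rot": [0, 0, -0.1328], "gripper": 0.065}
    - {"xyz": [0, 0, 0], "delta_rot": [0, 0, -0.1328], "gripper": 0.065}
    - {"xyz": [0, 0, 0], "delta_rot": [0, 0, -0.1328], "gripper": 0.065}
    - {"xyz": [0, 0, 0], "delta_rot": [0, 0, 0], "gripper": 0.065}

```text
time: 20.15
tool_pos: [0.4885, 0.3081, 0.2992]
tcp_rot: [3.131, 0.234, -0.005]
wrist_force: [-0.4, -0.5, 0.1]
width: 0.758
```

```bash
python3 -c "
from h import *
to(438.6,117.7,120,8.5)"
```

```text
t 20.15 pos [488.5 308.1 299.2] yaw 8.55 tilt [-0.0032 -0.0018] q1,q6 [29.8 21.2] F [-0.4 -0.5  0.1] w 64.7
shift [-0.0771  0.1806  0.1797] norm 0.266
turn z rad (mod pi) 0.0009
```

>>> arm_command:
  rows:
    - {"xyz": [-0.0128, 0.0301, 0], "delta_rot": [0, 0, 0], "gripper": 0.065}
    - {"xyz": [-0.0128, 0.0301, 0], "delta_rot": [0, 0, 0], "gripper": 0.065}
    - {"xyz": [-0.0128, 0.0301, 0], "delta_rot": [0, 0, 0], "gripper": 0.065}
    - {"xyz": [-0.0128, 0.0301, 0.02], "delta_rot": [0, 0, 0], "gripper": 0.065}
    - {"xyz": [-0.0128, 0.0301, 0.03], "delta_rot": [0, 0, 0], "gripper": 0.065}
    - {"xyz": [-0.0128, 0.0301, 0.03], "delta_rot": [0, 0, 0], "gripper": 0.065}
    - {"xyz": [0, 0, 0.04], "delta_rot": [0, 0, 0], "gripper": 0.065}
    - {"xyz": [0, 0, 0.04], "delta_rot": [0, 0, 0], "gripper": 0.065}
    - {"xyz": [0, 0, 0.03], "delta_rot": [0, 0, 0], "gripper": 0.065}
    - {"xyz": [0, 0, 0], "delta_rot": [0, 0, 0], "gripper": 0.065}
    - {"xyz": [0, 0, 0], "delta_rot": [0, 0, 0], "gripper": 0.065}

```text
time: 21.25
tool_pos: [0.4395, 0.1184, 0.1108]
tcp_rot: [3.133, 0.231, -0.004]
wrist_force: [0.8, 0.3, 1.2]
width: 0.762
```

Run:
```python
from h import *
np.set_printoptions(suppress=True,precision=1,linewidth=150)
to(438.6,117.7,4,8.5)
c=read_camera('wrist');cv2.imwrite('pics/w8.png',c['pixels'][:,:,::-1])
print(ingots(c))
c=read_camera('top');pot(c)
```

```text
t 21.25 pos [439.5 118.4 110.8] yaw 8.44 tilt [-0. -0.] q1,q6 [11.9  3.5] F [0.8 0.3 1.2] w 65.1
shift [-0.   0.   0.1] norm 0.107
turn z rad (mod pi) -0.0011
[[426.7  13.4  51.3  37.1 102.1 248.4 318.6]
 [662.1  72.3  62.5  25.2  74.4 530.4 293.5]
 [487.9  62.3  40.6  32.4 105.5 327.7 280. ]
 [664.7 126.4  45.7  15.4  86.  551.  241.2]
 [365.8 131.3  36.1  26.7 175.4 187.8 180.7]
 [435.1 120.4  88.1  36.6  98.7 274.5 203.9]]
pot handle 364 [500.2 308.2 182.6] zmax 197.38080080224609
```

View pics/w8.png

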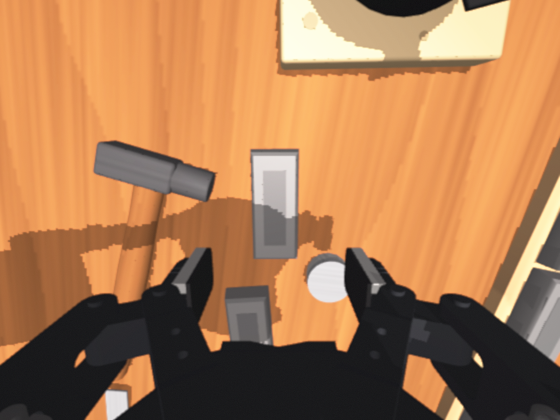

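The wrist view shows the ingot at (275,204), between the fingers and clear of the hammer and the tin. I'll go down and grip.

>>> arm_command:
  rows:
    - {"xyz": [-0.001, 0.0005, 0.03], "delta_rot": [0, 0, 0], "gripper": 0.065}
    - {"xyz": [0, 0, 0.03], "delta_rot": [0, 0, 0], "gripper": 0.065}
    - {"xyz": [0, 0, 0.025], "delta_rot": [0, 0, 0], "gripper": 0.065}
    - {"xyz": [0, 0, 0.015], "delta_rot": [0, 0, 0], "gripper": 0.065}
    - {"xyz": [0, 0, 0.006], "delta_rot": [0, 0, 0], "gripper": 0.065}
    - {"xyz": [0, 0, 0], "delta_rot": [0, 0, 0], "gripper": 0.065}
    - {"xyz": [0, 0, 0], "delta_rot": [0, 0, 0], "gripper": 0.065}

```text
time: 22.05
tool_pos: [0.4411, 0.1184, 0.0069]
tcp_rot: [-3.132, -0.234, -0.005]
wrist_force: [-1.0, -0.2, 0.4]
width: 0.763
```

```bash
python3 -c "
from h import *
to(438.6,117.7,4,8.5)"
```

```text
t 22.05 pos [441.1 118.4   6.9] yaw 8.53 tilt [0.003  0.0007] q1,q6 [11.9  3.4] F [-1.  -0.2  0.4] w 65.1
shift [-0.0026  0.0003  0.0029] norm 0.004
turn z rad (mod pi) 0.0005
```

>>> arm_command:
  rows:
    - {"xyz": [-0.001, 0, 0.003], "delta_rot": [0, 0, 0], "gripper": 0.065}
    - {"xyz": [0, 0, 0], "delta_rot": [0, 0, 0], "gripper": 0.0}
    - {"xyz": [0, 0, 0], "delta_rot": [0, 0, 0], "gripper": 0.0}
    - {"xyz": [0, 0, 0], "delta_rot": [0, 0, 0], "gripper": 0.0}
    - {"xyz": [0, 0, 0], "delta_rot": [0, 0, 0], "gripper": 0.0}
    - {"xyz": [0, 0, 0], "delta_rot": [0, 0, 0], "gripper": 0.0}
  force: 80

```text
time: 22.65
tool_pos: [0.4379, 0.1177, 0.003]
tcp_rot: [3.133, 0.234, -0.002]
wrist_force: [-4.0, -0.6, 7.8]
width: 0.444
```

```bash
python3 -c "
from h import *
st()"
```

```text
t 22.65 pos [437.9 117.7   3. ] yaw 8.54 tilt [-0.0014 -0.0002] q1,q6 [11.9  3.4] F [-4.  -0.6  7.8] w 37.9
```

>>> arm_command:
  rows:
    - {"xyz": [0, 0, -0.005], "delta_rot": [0, 0, 0], "gripper": 0.0}
    - {"xyz": [0, 0, -0.015], "delta_rot": [0, 0, 0], "gripper": 0.0}
    - {"xyz": [0, 0, -0.03], "delta_rot": [0, 0, 0], "gripper": 0.0}
    - {"xyz": [0, 0, -0.03], "delta_rot": [0, 0, 0], "gripper": 0.0}
    - {"xyz": [0, 0, -0.02], "delta_rot": [0, 0, 0], "gripper": 0.0}
    - {"xyz": [0, 0, 0], "delta_rot": [0, 0, 0.072], "gripper": 0.0}
    - {"xyz": [0, 0, 0], "delta_rot": [0, 0, 0.072], "gripper": 0.0}
    - {"xyz": [0, 0, 0], "delta_rot": [0, 0, 0.071], "gripper": 0.0}
    - {"xyz": [0, 0, 0], "delta_rot": [0, 0, 0], "gripper": 0.0}
    - {"xyz": [0, 0, 0], "delta_rot": [0, 0, 0], "gripper": 0.0}

```text
time: 23.65
tool_pos: [0.4376, 0.1176, 0.1016]
tcp_rot: [3.14, -0.101, -0.002]
wrist_force: [-0.3, 0.6, -5.7]
width: 0.449
```

Run:
```python
from h import *
to(684.6,99.7,100,-3.8)
c=read_camera("top");np.set_printoptions(suppress=True,precision=1,linewidth=150)
print(ingots(c,.037));print("pot");pot(c)
# line fit to bottom course
w=cloud(c);P=w[(abs(w[:,:,2]-.037)<.004)&(abs(w[:,:,0]-.678)<.05)&(abs(w[:,:,1])<.19)]
print(cv2.minAreaRect((P[:,:2]*1e3).astype(np.float32)),P.mean(0)*1e3)
cv2.imwrite('pics/t9.png',c['pixels'][:,:,::-1])
```

```text
t 23.65 pos [437.6 117.6 101.6] yaw -3.69 tilt [-0.0014 -0.0003] q1,q6 [11.9 15.6] F [-0.3  0.6 -5.7] w 38.3
shift [0.2476 0.002  0.0013] norm 0.248
turn z rad (mod pi) 0.0019
[[ 668.4 -138.9   89.8   39.3   86.3  339.4  137.2]
 [ 675.2  -43.4   88.2   38.4   86.7  300.2  135.6]
 [ 681.7   51.2   87.5   39.3   88.5  261.2  134. ]
 [ 687.5  146.8   90.    39.    86.2  221.   132.3]]
pot
pot handle 363 [503.  311.6 182.8] zmax 197.4757913781438
((678.8108520507812, 3.440521240234375), (375.65838623046875, 38.92099380493164), 86.2132797241211) [678.6   3.7  37.2]
```

View pics/t9.png

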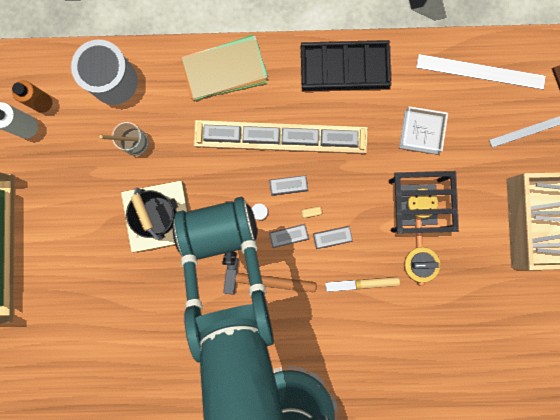

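Run:
```python
from h import *
np.set_printoptions(suppress=True,precision=1,linewidth=150)
c=read_camera("top");w=cloud(c);px=c['pixels'].astype(int);Z=w[:,:,2]
v,u=np.mgrid[:420,:560]
m=(px[:,:,0]-px[:,:,2]>50)&(u>125)&(u<165)&(v>180)&(v<240)&(Z>.12)
P=w[m];print(m.sum(),P.mean(0)*1e3,P[:,2].min()*1e3,P[:,2].max()*1e3,cv2.minAreaRect((P[:,:2]*1e3).astype(np.float32)))
for lo,hi in((.1,.115),(.14,.3)):
  mm=(Z>lo)&(Z<hi)&(u<172)&(u>115)&(v>170)&(v<255);Q=w[mm];print(lo,mm.sum(),Q.min(0)*1e3,Q.max(0)*1e3)
cv2.imwrite('pics/p10.png',cv2.resize(c['pixels'][160:270,100:210],None,fx=5,fy=5)[:,:,::-1])
c=read_camera("scene");w=cloud(c);px=c['pixels'].astype(int);Z=w[:,:,2]
mm=(px.sum(2)<150)&(w[:,:,1]>.2)&(w[:,:,1]<.4)&(w[:,:,0]>.38)&(w[:,:,0]<.6)&(Z>.034)
Q=w[mm];
for a in range(30,130,10):
  k=Q[(Q[:,2]*1e3>a)&(Q[:,2]*1e3<a+10)]
  if len(k): print(a,len(k),k.min(0)*1e3,k.max(0)*1e3)
cv2.imwrite('pics/p10s.png',cv2.resize(c['pixels'][180:340,300:450],None,fx=4,fy=3.7)[:,:,::-1])
```

```text
338 [491.4 306.  183.6] 130.68821791807548 192.02439915467036 ((501.5411682128906, 311.362060546875), (102.0752944946289, 20.34625244140625), 22.622377395629883)
0.1 300 [432.2 256.4 100.1] [547.6 360.6 114.3]
0.14 427 [434.2 281.9 140.6] [545.9 329.4 192. ]
30 104 [439.9 268.6  34. ] [536.  357.3  40. ]
40 258 [439.6 263.8  40. ] [539.2 359.6  50. ]
50 317 [438.1 260.4  50.1] [540.7 360.   60. ]
60 352 [435.9 259.8  60. ] [541.6 361.1  70. ]
70 377 [436.4 258.7  70. ] [542.3 362.3  80. ]
80 376 [433.8 258.2  80. ] [547.5 362.1  90. ]
90 407 [434.1 256.1  90. ] [548.5 363.3 100. ]
100 529 [434.1 246.8 100. ] [548.7 364.6 109.8]
110 6 [463.7 277.5 110. ] [545.7 361.8 118. ]
120 3 [542.8 329.  121.6] [547.2 335.5 126.7]
```

View pics/p10.png

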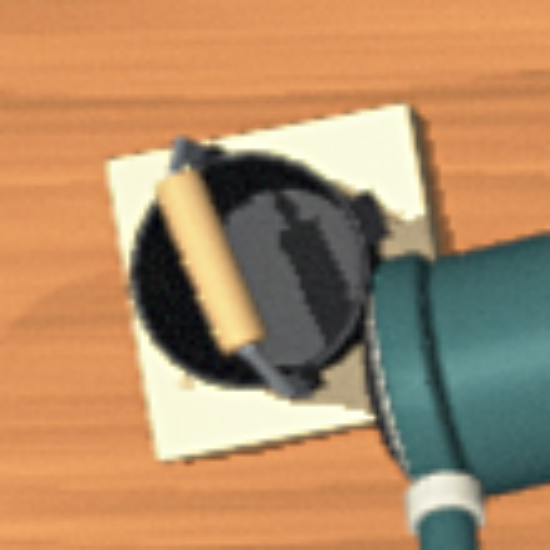

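View pics/p10s.png

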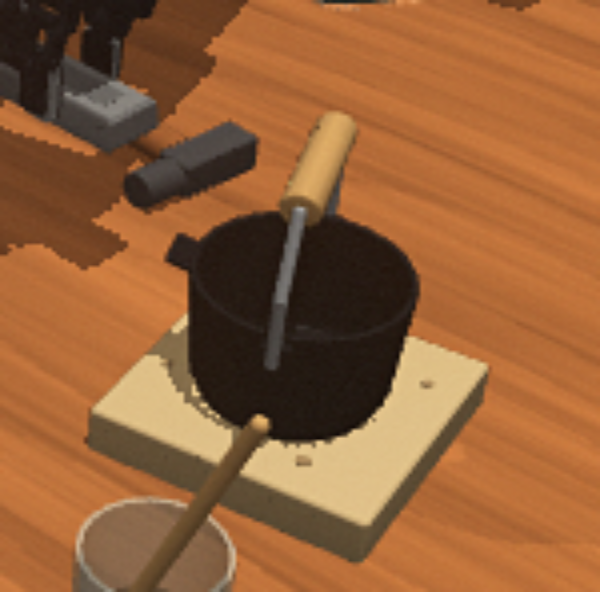

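The pot stands upright and centred at about (491,307), against the slab's centre at (489,308). I'll carry ingot B to the +96 place.

>>> arm_command:
  rows:
    - {"xyz": [0.015, 0, 0], "delta_rot": [0, 0, 0.002], "gripper": 0.0}
    - {"xyz": [0.03, 0, 0], "delta_rot": [0, 0, 0], "gripper": 0.0}
    - {"xyz": [0.035, 0, 0], "delta_rot": [0, 0, 0], "gripper": 0.0}
    - {"xyz": [0.035, 0.002, 0], "delta_rot": [0, 0, 0], "gripper": 0.0}
    - {"xyz": [0.035, 0, 0], "delta_rot": [0, 0, 0], "gripper": 0.0}
    - {"xyz": [0.035, 0, 0], "delta_rot": [0, 0, 0], "gripper": 0.0}
    - {"xyz": [0.03, 0, 0], "delta_rot": [0, 0, 0], "gripper": 0.0}
    - {"xyz": [0.023, 0, 0], "delta_rot": [0, 0, 0], "gripper": 0.0}
    - {"xyz": [0.01, 0, 0], "delta_rot": [0, 0, 0], "gripper": 0.0}
    - {"xyz": [0, 0, 0], "delta_rot": [0, 0, 0], "gripper": 0.0}
    - {"xyz": [0, 0, 0], "delta_rot": [0, 0, 0], "gripper": 0.0}

```text
time: 24.9
tool_pos: [0.6848, 0.0989, 0.1013]
tcp_rot: [3.14, -0.107, -0.004]
wrist_force: [-0.6, -0.2, -4.5]
width: 0.446
```

Run:
```python
from h import *
to(684.9,99.5,40,-3.8)
```

```text
t 24.9 pos [684.8  98.9 101.3] yaw -3.89 tilt [-0.0024 -0.0001] q1,q6 [ 6.2 10. ] F [-0.6 -0.2 -4.5] w 38.1
shift [ 0.0003 -0.0006  0.0613] norm 0.061
turn z rad (mod pi) -0.0016
```

Lower to about 44 mm, then ease down.

>>> arm_command:
  rows:
    - {"xyz": [0, -0.0005, 0.015], "delta_rot": [0, 0, 0], "gripper": 0.0}
    - {"xyz": [0, 0, 0.02], "delta_rot": [0, 0, 0], "gripper": 0.0}
    - {"xyz": [0, 0, 0.012], "delta_rot": [0, 0, 0], "gripper": 0.0}
    - {"xyz": [0, 0, 0.008], "delta_rot": [0, 0, 0], "gripper": 0.0}
    - {"xyz": [0, 0, 0.002], "delta_rot": [0, 0, 0], "gripper": 0.0}
    - {"xyz": [0, 0, 0.001], "delta_rot": [0, 0, 0], "gripper": 0.0}
    - {"xyz": [0, 0, 0.001], "delta_rot": [0, 0, 0], "gripper": 0.0}
    - {"xyz": [0, 0, 0], "delta_rot": [0, 0, 0], "gripper": 0.0}
    - {"xyz": [0, 0, 0], "delta_rot": [0, 0, 0], "gripper": 0.0}

```text
time: 25.8
tool_pos: [0.6863, 0.0995, 0.0441]
tcp_rot: [-3.14, 0.107, -0.002]
wrist_force: [-0.1, -0.0, -5.8]
width: 0.451
```

Run:
```python
from h import *
to(684.9,99.5,40,-3.8)
```

```text
t 25.8 pos [686.3  99.5  44.1] yaw -3.89 tilt [0.0013 0.0001] q1,q6 [ 6.2 10.1] F [-0.1 -0.  -5.8] w 38.5
shift [-0.0014  0.0001  0.0041] norm 0.004
turn z rad (mod pi) -0.0016
```

>>> arm_command:
  rows:
    - {"xyz": [-0.001, 0, 0.001], "delta_rot": [0, 0, 0], "gripper": 0.0}
    - {"xyz": [0, 0, 0.001], "delta_rot": [0, 0, 0], "gripper": 0.0}
    - {"xyz": [0, 0, 0.001], "delta_rot": [0, 0, 0], "gripper": 0.0}
    - {"xyz": [0, 0, 0.001], "delta_rot": [0, 0, 0], "gripper": 0.0}
    - {"xyz": [0, 0, 0], "delta_rot": [0, 0, 0], "gripper": 0.0}
    - {"xyz": [0, 0, 0], "delta_rot": [0, 0, 0], "gripper": 0.0}

```text
time: 26.4
tool_pos: [0.6847, 0.0996, 0.0401]
tcp_rot: [3.14, -0.107, -0.0]
wrist_force: [-4.0, -0.4, 2.5]
width: 0.45
```

>>> arm_command:
  rows:
    - {"xyz": [0, 0, 0], "delta_rot": [0, 0, 0], "gripper": 0.045}
    - {"xyz": [0, 0, 0], "delta_rot": [0, 0, 0], "gripper": 0.06}
    - {"xyz": [0, 0, 0], "delta_rot": [0, 0, 0], "gripper": 0.06}
    - {"xyz": [0, 0, 0], "delta_rot": [0, 0, 0], "gripper": 0.06}
    - {"xyz": [0, 0, -0.01], "delta_rot": [0, 0, 0], "gripper": 0.06}
    - {"xyz": [0, 0, -0.025], "delta_rot": [0, 0, 0], "gripper": 0.065}
    - {"xyz": [0, 0, -0.025], "delta_rot": [0, 0, 0], "gripper": 0.065}
    - {"xyz": [0, 0, 0], "delta_rot": [0, 0, 0.0], "gripper": 0.065}

```text
time: 27.2
tool_pos: [0.6885, 0.1, 0.105]
tcp_rot: [-3.138, 0.107, -0.014]
wrist_force: [1.4, 0.4, 0.6]
width: 0.761
```

Run:
```python
from h import *
np.set_printoptions(suppress=True,precision=4,linewidth=150)
to(434.4,-10.0,100,12.0)
c=read_camera('scene');cv2.imwrite('pics/s11.png',c['pixels'][:,:,::-1])
```

```text
t 27.2 pos [688.5 100.  105. ] yaw -3.9 tilt [0.0092 0.001 ] q1,q6 [ 6.2 10.1] F [1.4 0.4 0.6] w 64.9
shift [-0.2461  0.127   0.0026] norm 0.277
turn z rad (mod pi) -0.2775
```

View pics/s11.png

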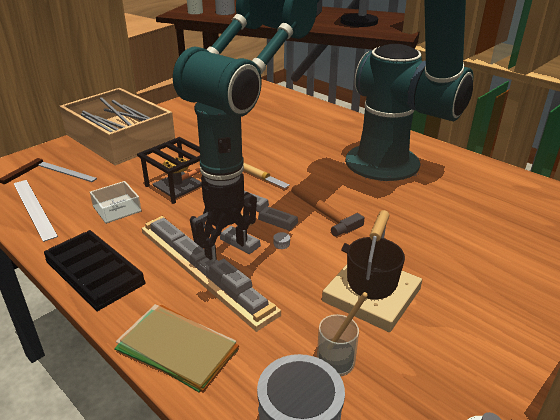

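>>> arm_command:
  rows:
    - {"xyz": [-0.031, 0.0158, 0], "delta_rot": [0, 0, 0], "gripper": 0.065}
    - {"xyz": [-0.031, 0.0158, 0], "delta_rot": [0, 0, 0], "gripper": 0.065}
    - {"xyz": [-0.031, 0.0158, 0], "delta_rot": [0, 0, 0], "gripper": 0.065}
    - {"xyz": [-0.031, 0.0158, 0], "delta_rot": [0, 0, 0], "gripper": 0.065}
    - {"xyz": [-0.031, 0.0158, 0], "delta_rot": [0, 0, 0], "gripper": 0.065}
    - {"xyz": [-0.031, 0.0158, 0], "delta_rot": [0, 0, 0], "gripper": 0.065}
    - {"xyz": [-0.031, 0.0158, 0], "delta_rot": [0, 0, 0], "gripper": 0.065}
    - {"xyz": [-0.029, 0.0164, 0], "delta_rot": [0, 0, 0], "gripper": 0.065}
    - {"xyz": [0, 0, 0], "delta_rot": [0, 0, -0.139], "gripper": 0.065}
    - {"xyz": [0, 0, 0], "delta_rot": [0, 0, -0.139], "gripper": 0.065}
    - {"xyz": [0, 0, 0], "delta_rot": [0, 0, 0], "gripper": 0.065}

```text
time: 28.35
tool_pos: [0.4297, -0.0105, 0.0985]
tcp_rot: [-3.124, -0.329, 0.002]
wrist_force: [-0.4, 0.5, -0.7]
width: 0.762
```

Run:
```python
from h import *
np.set_printoptions(suppress=True,precision=4,linewidth=150)
to(434.4,-10.0,3,12.0)
c=read_camera('wrist');cv2.imwrite('pics/w12.png',c['pixels'][:,:,::-1])
print(np.round(ingots(c),1))
c=read_camera('top');cv2.imwrite('pics/t12.png',c['pixels'][:,:,::-1]);print("course2",np.round(ingots(c,.059),1));print(np.round(ingots(c,.037),1))
```

```text
t 28.35 pos [429.7 -10.5  98.5] yaw 12.03 tilt [-0.0012  0.0001] q1,q6 [ -4.7 -16.8] F [-0.4  0.5 -0.7] w 65.1
shift [0.0049 0.0005 0.0955] norm 0.096
turn z rad (mod pi) 0.0005
[[421.7 -98.8  61.5  36.7 100.  248.3 310.3]
 [654.6 -34.7  77.9  16.2  85.9 541.4 296.1]
 [552.2 -10.7  88.6  38.8  95.8 435.  241.1]
 [430.5  -8.   88.2  36.6 102.4 281.4 208.4]
 [490.6  61.4  38.9  38.7 150.1 385.1 136.2]
 [368.1 116.3  32.4  10.7  12.  228.3   5.4]]
course2 [[686.5 100.   88.7  39.1  86.2 239.8 130.4]]
[[ 668.8 -138.9   90.    38.6   86.2  339.   137.1]
 [ 674.5  -43.3   87.4   39.2   88.3  300.4  135.8]
 [ 680.1   35.4   55.8   36.8   88.5  268.3  134.8]
 [ 688.4  164.5   54.2   38.5   85.1  213.4  132.7]]
```

View pics/w12.png

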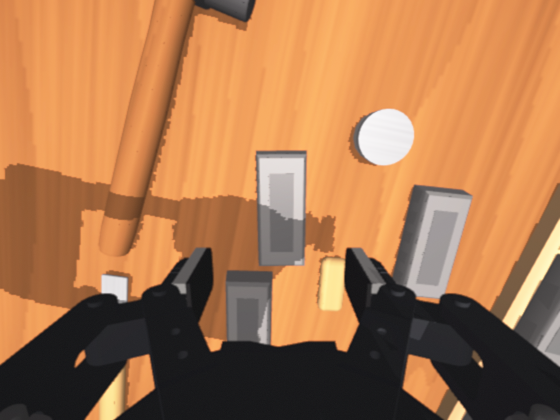

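View pics/t12.png

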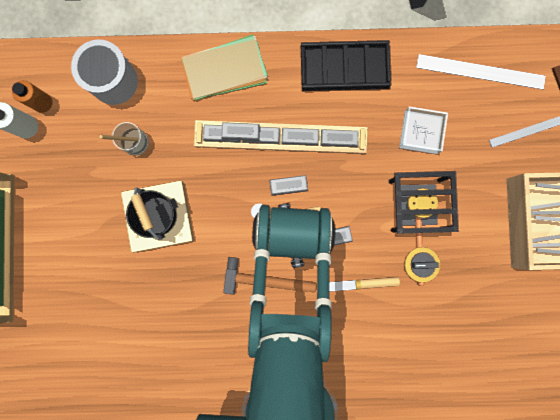

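Ingot B reads (686.5,100.0) at 86.2° on the course, within 2 mm. In the wrist view ingot C is at (281,208) and the fid at (331,285) is clear of the fingers. I'll go down.

>>> arm_command:
  rows:
    - {"xyz": [0.004, 0, 0.03], "delta_rot": [0, 0, 0], "gripper": 0.062}
    - {"xyz": [0, 0, 0.03], "delta_rot": [0, 0, 0], "gripper": 0.062}
    - {"xyz": [0, 0, 0.02], "delta_rot": [0, 0, 0], "gripper": 0.062}
    - {"xyz": [0, 0, 0.01], "delta_rot": [0, 0, 0], "gripper": 0.062}
    - {"xyz": [0, 0, 0.003], "delta_rot": [0, 0, 0], "gripper": 0.062}
    - {"xyz": [0, 0, 0], "delta_rot": [0, 0, 0], "gripper": 0.062}
    - {"xyz": [0, 0, 0], "delta_rot": [0, 0, 0], "gripper": 0.062}

```text
time: 29.15
tool_pos: [0.4358, -0.0097, 0.0073]
tcp_rot: [3.124, 0.329, 0.003]
wrist_force: [0.3, 0.7, 0.5]
width: 0.727
```

Run:
```python
from h import *
np.set_printoptions(suppress=True,precision=4,linewidth=150)
to(434.4,-10.0,3,12.0)
```

```text
t 29.15 pos [435.8  -9.7   7.3] yaw 12.01 tilt [ 0.0019 -0.0002] q1,q6 [ -4.5 -16.6] F [0.3 0.7 0.5] w 62.0
shift [-0.0014  0.      0.0043] norm 0.004
turn z rad (mod pi) 0.0002
```

>>> arm_command:
  rows:
    - {"xyz": [0, 0, 0.0025], "delta_rot": [0, 0, 0], "gripper": 0.062}
    - {"xyz": [0, 0, 0], "delta_rot": [0, 0, 0], "gripper": 0.0}
    - {"xyz": [0, 0, 0], "delta_rot": [0, 0, 0], "gripper": 0.0}
    - {"xyz": [0, 0, 0], "delta_rot": [0, 0, 0], "gripper": 0.0}
    - {"xyz": [0, 0, 0], "delta_rot": [0, 0, 0], "gripper": 0.0}
    - {"xyz": [0, 0, 0], "delta_rot": [0, 0, 0], "gripper": 0.0}
  force: 80

```text
time: 29.75
tool_pos: [0.4339, -0.0098, 0.0044]
tcp_rot: [3.124, 0.329, -0.003]
wrist_force: [-3.7, -0.2, 7.6]
width: 0.444
```

```bash
python3 -c "
from h import *
st()"
```

```text
t 29.75 pos [433.9  -9.8   4.4] yaw 12.04 tilt [-0.0016 -0.0002] q1,q6 [ -4.6 -16.6] F [-3.7 -0.2  7.6] w 37.9
```

>>> arm_command:
  rows:
    - {"xyz": [0, 0, -0.005], "delta_rot": [0, 0, 0], "gripper": 0.0}
    - {"xyz": [0, 0, -0.015], "delta_rot": [0, 0, 0], "gripper": 0.0}
    - {"xyz": [0, 0, -0.03], "delta_rot": [0, 0, 0], "gripper": 0.0}
    - {"xyz": [0, 0, -0.03], "delta_rot": [0, 0, 0], "gripper": 0.0}
    - {"xyz": [0, 0, -0.02], "delta_rot": [0, 0, 0], "gripper": 0.0}
    - {"xyz": [0, 0, 0], "delta_rot": [0, 0, 0.092], "gripper": 0.0}
    - {"xyz": [0, 0, 0], "delta_rot": [0, 0, 0.092], "gripper": 0.0}
    - {"xyz": [0, 0, 0], "delta_rot": [0, 0, 0.092], "gripper": 0.0}
    - {"xyz": [0, 0, 0], "delta_rot": [0, 0, 0], "gripper": 0.0}
    - {"xyz": [0, 0, 0], "delta_rot": [0, 0, 0], "gripper": 0.0}

```text
time: 30.75
tool_pos: [0.4338, -0.0095, 0.1032]
tcp_rot: [-3.14, 0.1, 0.002]
wrist_force: [-0.9, -0.2, -6.1]
width: 0.448
```

Run:
```python
from h import *
np.set_printoptions(suppress=True,precision=4,linewidth=150)
to(678.5,3.7,103,-3.8)
```

```text
t 30.75 pos [433.8  -9.5 103.2] yaw -3.66 tilt [-0.0013  0.0002] q1,q6 [-4.5 -0.9] F [-0.9 -0.2 -6.1] w 38.2
shift [ 0.2434 -0.0288 -0.0002] norm 0.245
turn z rad (mod pi) 0.0024
```

>>> arm_command:
  rows:
    - {"xyz": [0.015, -0.0018, 0], "delta_rot": [0, 0, 0.0024], "gripper": 0.0}
    - {"xyz": [0.03, -0.0035, 0], "delta_rot": [0, 0, 0], "gripper": 0.0}
    - {"xyz": [0.035, -0.0042, 0], "delta_rot": [0, 0, 0], "gripper": 0.0}
    - {"xyz": [0.035, -0.0042, 0], "delta_rot": [0, 0, 0], "gripper": 0.0}
    - {"xyz": [0.035, -0.0042, 0], "delta_rot": [0, 0, 0], "gripper": 0.0}
    - {"xyz": [0.035, -0.0042, 0], "delta_rot": [0, 0, 0], "gripper": 0.0}
    - {"xyz": [0.03, -0.0035, 0], "delta_rot": [0, 0, 0], "gripper": 0.0}
    - {"xyz": [0.019, -0.0023, 0], "delta_rot": [0, 0, 0], "gripper": 0.0}
    - {"xyz": [0.0085, -0.001, 0], "delta_rot": [0, 0, 0], "gripper": 0.0}
    - {"xyz": [0, 0, 0], "delta_rot": [0, 0, 0], "gripper": 0.0}
    - {"xyz": [0, 0, 0], "delta_rot": [0, 0, 0], "gripper": 0.0}

```text
time: 31.85
tool_pos: [0.677, 0.0027, 0.1028]
tcp_rot: [3.14, -0.107, -0.004]
wrist_force: [-0.8, 0.5, -5.3]
width: 0.443
```

Run:
```python
from h import *
np.set_printoptions(suppress=True,precision=4,linewidth=150)
to(678.5,3.7,41.5,-3.8)
```

```text
t 31.85 pos [677.    2.7 102.8] yaw -3.89 tilt [-0.0028  0.    ] q1,q6 [-1.9  2. ] F [-0.8  0.5 -5.3] w 37.8
shift [ 0.0016 -0.0011  0.0613] norm 0.061
turn z rad (mod pi) -0.0015
```

>>> arm_command:
  rows:
    - {"xyz": [0.0, -0.001, 0.015], "delta_rot": [0, 0, 0], "gripper": 0.0}
    - {"xyz": [0, 0, 0.02], "delta_rot": [0, 0, 0], "gripper": 0.0}
    - {"xyz": [0, 0, 0.012], "delta_rot": [0, 0, 0], "gripper": 0.0}
    - {"xyz": [0, 0, 0.008], "delta_rot": [0, 0, 0], "gripper": 0.0}
    - {"xyz": [0, 0, 0.002], "delta_rot": [0, 0, 0], "gripper": 0.0}
    - {"xyz": [0, 0, 0.001], "delta_rot": [0, 0, 0], "gripper": 0.0}
    - {"xyz": [0, 0, 0.001], "delta_rot": [0, 0, 0], "gripper": 0.0}
    - {"xyz": [0, 0, 0], "delta_rot": [0, 0, 0], "gripper": 0.0}
    - {"xyz": [0, 0, 0], "delta_rot": [0, 0, 0], "gripper": 0.0}

```text
time: 32.75
tool_pos: [0.6792, 0.0037, 0.0456]
tcp_rot: [-3.14, 0.107, -0.002]
wrist_force: [0.1, -0.5, -5.9]
width: 0.445
```

Run:
```python
from h import *
np.set_printoptions(suppress=True,precision=4,linewidth=150)
to(678.5,3.7,41.5,-3.8)
```

```text
t 32.75 pos [679.2   3.7  45.6] yaw -3.92 tilt [ 0.0014 -0.    ] q1,q6 [-1.8  2.1] F [ 0.1 -0.5 -5.9] w 38.0
shift [-0.0007  0.      0.0041] norm 0.004
turn z rad (mod pi) -0.0021
```

>>> arm_command:
  rows:
    - {"xyz": [0, 0, 0.001], "delta_rot": [0, 0, 0], "gripper": 0.0}
    - {"xyz": [0, 0, 0.001], "delta_rot": [0, 0, 0], "gripper": 0.0}
    - {"xyz": [0, 0, 0.001], "delta_rot": [0, 0, 0], "gripper": 0.0}
    - {"xyz": [0, 0, 0.001], "delta_rot": [0, 0, 0], "gripper": 0.0}
    - {"xyz": [0, 0, 0], "delta_rot": [0, 0, 0], "gripper": 0.0}
    - {"xyz": [0, 0, 0], "delta_rot": [0, 0, 0], "gripper": 0.0}

```text
time: 33.35
tool_pos: [0.6786, 0.0037, 0.0415]
tcp_rot: [3.14, -0.107, -0.0]
wrist_force: [-3.3, 0.3, 1.1]
width: 0.442
```

>>> arm_command:
  rows:
    - {"xyz": [0, 0, 0], "delta_rot": [0, 0, 0], "gripper": 0.045}
    - {"xyz": [0, 0, 0], "delta_rot": [0, 0, 0], "gripper": 0.06}
    - {"xyz": [0, 0, 0], "delta_rot": [0, 0, 0], "gripper": 0.06}
    - {"xyz": [0, 0, 0], "delta_rot": [0, 0, 0], "gripper": 0.06}
    - {"xyz": [0, 0, -0.01], "delta_rot": [0, 0, 0], "gripper": 0.06}
    - {"xyz": [0, 0, -0.025], "delta_rot": [0, 0, 0], "gripper": 0.062}
    - {"xyz": [0, 0, -0.025], "delta_rot": [0, 0, 0], "gripper": 0.062}
    - {"xyz": [0, 0, 0], "delta_rot": [0, 0, 0.0], "gripper": 0.062}
    - {"xyz": [0, 0, 0], "delta_rot": [0, 0, 0.0], "gripper": 0.062}

```text
time: 34.25
tool_pos: [0.6795, 0.0037, 0.1023]
tcp_rot: [-3.14, 0.107, -0.004]
wrist_force: [0.1, 0.4, -0.3]
width: 0.723
```

Run:
```python
from h import *
np.set_printoptions(suppress=True,precision=4,linewidth=150)
to(428.3,-116.8,100,10.3)
```

```text
t 34.25 pos [679.5   3.7 102.3] yaw -3.92 tilt [ 0.0027 -0.0001] q1,q6 [-1.8  2.1] F [ 0.1  0.4 -0.3] w 61.8
shift [-0.2424  0.1373  0.0016] norm 0.279
turn z rad (mod pi) -0.2481
```

>>> arm_command:
  rows:
    - {"xyz": [-0.0303, 0.0172, 0], "delta_rot": [0, 0, 0], "gripper": 0.062}
    - {"xyz": [-0.0303, 0.0172, 0], "delta_rot": [0, 0, 0], "gripper": 0.062}
    - {"xyz": [-0.0303, 0.0172, 0], "delta_rot": [0, 0, 0], "gripper": 0.062}
    - {"xyz": [-0.0303, 0.0172, 0], "delta_rot": [0, 0, 0], "gripper": 0.062}
    - {"xyz": [-0.0303, 0.0172, 0], "delta_rot": [0, 0, 0], "gripper": 0.062}
    - {"xyz": [-0.0303, 0.0172, 0], "delta_rot": [0, 0, 0], "gripper": 0.062}
    - {"xyz": [-0.0303, 0.0172, 0], "delta_rot": [0, 0, 0], "gripper": 0.062}
    - {"xyz": [-0.0303, 0.0172, 0], "delta_rot": [0, 0, 0], "gripper": 0.062}
    - {"xyz": [0, 0, 0], "delta_rot": [0, 0, -0.124], "gripper": 0.062}
    - {"xyz": [0, 0, 0], "delta_rot": [0, 0, -0.124], "gripper": 0.062}
    - {"xyz": [0, 0, 0], "delta_rot": [0, 0, 0], "gripper": 0.062}

```text
time: 35.35
tool_pos: [0.426, -0.1168, 0.0996]
tcp_rot: [-3.128, -0.281, 0.003]
wrist_force: [1.3, -0.9, -0.4]
width: 0.727
```

Run:
```python
from h import *
np.set_printoptions(suppress=True,precision=4,linewidth=150)
to(428.3,-116.8,3,10.3)
c=read_camera('wrist');cv2.imwrite('pics/w14.png',c['pixels'][:,:,::-1])
print(np.round(ingots(c),1))
c=read_camera('top');cv2.imwrite('pics/t14.png',c['pixels'][:,:,::-1]);print("course2",np.round(ingots(c,.059),1))
```

```text
t 35.35 pos [ 426.  -116.8   99.6] yaw 10.27 tilt [-0.0021  0.0007] q1,q6 [-18.6 -28.8] F [ 1.3 -0.9 -0.4] w 62.1
shift [0.0025 0.0005 0.0966] norm 0.097
turn z rad (mod pi) -0.0005
[[ 647.7 -154.6  104.2   38.6  114.1  539.4  305.1]
 [ 424.3 -115.4   87.9   36.6  100.5  277.8  208.6]
 [ 552.   -12.7   87.8   39.4   95.7  486.5   98.9]]
course2 [[680.9   3.8  88.4  38.6  88.5 280.7 132. ]
 [686.4  99.7  89.5  39.2  86.2 240.2 130.4]]
```

View pics/w14.png

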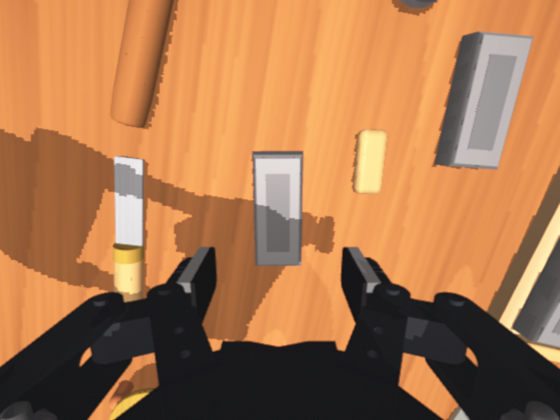

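Ingot C is placed at (680.9,3.8). Ingot A is at (278,208) in the wrist view with clear room on both sides. I'll go down.

>>> arm_command:
  rows:
    - {"xyz": [0.001, 0, 0.03], "delta_rot": [0, 0, 0], "gripper": 0.062}
    - {"xyz": [0, 0, 0.03], "delta_rot": [0, 0, 0], "gripper": 0.062}
    - {"xyz": [0, 0, 0.02], "delta_rot": [0, 0, 0], "gripper": 0.062}
    - {"xyz": [0, 0, 0.01], "delta_rot": [0, 0, 0], "gripper": 0.062}
    - {"xyz": [0, 0, 0.004], "delta_rot": [0, 0, 0], "gripper": 0.062}
    - {"xyz": [0, 0, 0], "delta_rot": [0, 0, 0], "gripper": 0.062}
    - {"xyz": [0, 0, 0], "delta_rot": [0, 0, 0], "gripper": 0.062}
    - {"xyz": [0, 0, 0], "delta_rot": [0, 0, 0], "gripper": 0.062}

```text
time: 36.25
tool_pos: [0.4295, -0.1172, 0.0079]
tcp_rot: [3.128, 0.281, 0.003]
wrist_force: [0.3, 0.0, -0.3]
width: 0.724
```

Run:
```python
from h import *
np.set_printoptions(suppress=True,precision=4,linewidth=150)
to(428.3,-116.8,4,10.3)
```

```text
t 36.25 pos [ 429.5 -117.2    7.9] yaw 10.28 tilt [ 0.0022 -0.0007] q1,q6 [-18.5 -28.7] F [ 0.3  0.  -0.3] w 61.8
shift [-0.0011 -0.0006  0.0039] norm 0.004
turn z rad (mod pi) -0.0004
```

>>> arm_command:
  rows:
    - {"xyz": [0, 0, 0.003], "delta_rot": [0, 0, 0], "gripper": 0.062}
    - {"xyz": [0, 0, 0], "delta_rot": [0, 0, 0], "gripper": 0.0}
    - {"xyz": [0, 0, 0], "delta_rot": [0, 0, 0], "gripper": 0.0}
    - {"xyz": [0, 0, 0], "delta_rot": [0, 0, 0], "gripper": 0.0}
    - {"xyz": [0, 0, 0], "delta_rot": [0, 0, 0], "gripper": 0.0}
    - {"xyz": [0, 0, 0], "delta_rot": [0, 0, 0], "gripper": 0.0}
  force: 80

```text
time: 36.85
tool_pos: [0.4274, -0.1169, 0.0042]
tcp_rot: [-3.129, -0.282, 0.003]
wrist_force: [-4.4, -0.9, 6.0]
width: 0.449
```

```bash
python3 -c "
from h import *
st()"
```

```text
t 36.85 pos [ 427.4 -116.9    4.2] yaw 10.31 tilt [-0.002  0.   ] q1,q6 [-18.5 -28.8] F [-4.4 -0.9  6. ] w 38.3
```

>>> arm_command:
  rows:
    - {"xyz": [0, 0, -0.005], "delta_rot": [0, 0, 0], "gripper": 0.0}
    - {"xyz": [0, 0, -0.015], "delta_rot": [0, 0, 0], "gripper": 0.0}
    - {"xyz": [0, 0, -0.03], "delta_rot": [0, 0, 0], "gripper": 0.0}
    - {"xyz": [0, 0, -0.03], "delta_rot": [0, 0, 0], "gripper": 0.0}
    - {"xyz": [0, 0, -0.02], "delta_rot": [0, 0, 0], "gripper": 0.0}
    - {"xyz": [0, 0, 0], "delta_rot": [0, 0, 0.082], "gripper": 0.0}
    - {"xyz": [0, 0, 0], "delta_rot": [0, 0, 0.082], "gripper": 0.0}
    - {"xyz": [0, 0, 0], "delta_rot": [0, 0, 0.082], "gripper": 0.0}
    - {"xyz": [0, 0, 0], "delta_rot": [0, 0, 0], "gripper": 0.0}
    - {"xyz": [0, 0, 0], "delta_rot": [0, 0, 0], "gripper": 0.0}

```text
time: 37.85
tool_pos: [0.4275, -0.1165, 0.103]
tcp_rot: [-3.139, 0.101, 0.002]
wrist_force: [0.1, -0.1, -4.7]
width: 0.446
```

Run:
```python
from h import *
np.set_printoptions(suppress=True,precision=4,linewidth=150)
to(672.1,-92.1,103,-3.8)
```

```text
t 37.85 pos [ 427.5 -116.5  103. ] yaw -3.7 tilt [-0.0014  0.0006] q1,q6 [-18.5 -14.8] F [ 0.1 -0.1 -4.7] w 38.1
shift [ 0.2425 -0.0401 -0.0003] norm 0.246
turn z rad (mod pi) 0.0018
```

>>> arm_command:
  rows:
    - {"xyz": [0.015, -0.0025, 0], "delta_rot": [0, 0, 0.0], "gripper": 0.0}
    - {"xyz": [0.03, -0.005, 0], "delta_rot": [0, 0, 0], "gripper": 0.0}
    - {"xyz": [0.035, -0.0058, 0], "delta_rot": [0, 0, 0], "gripper": 0.0}
    - {"xyz": [0.035, -0.0058, 0], "delta_rot": [0, 0, 0], "gripper": 0.0}
    - {"xyz": [0.035, -0.0058, 0], "delta_rot": [0, 0, 0], "gripper": 0.0}
    - {"xyz": [0.035, -0.0058, 0], "delta_rot": [0, 0, 0], "gripper": 0.0}
    - {"xyz": [0.03, -0.005, 0], "delta_rot": [0, 0, 0], "gripper": 0.0}
    - {"xyz": [0.0185, -0.003, 0], "delta_rot": [0, 0, 0], "gripper": 0.0}
    - {"xyz": [0.0085, -0.0014, 0], "delta_rot": [0, 0, 0], "gripper": 0.0}
    - {"xyz": [0, 0, 0], "delta_rot": [0, 0, 0], "gripper": 0.0}
    - {"xyz": [0, 0, 0], "delta_rot": [0, 0, 0], "gripper": 0.0}

```text
time: 38.95
tool_pos: [0.6714, -0.0927, 0.1028]
tcp_rot: [-3.14, 0.104, 0.004]
wrist_force: [-0.5, 0.1, -6.1]
width: 0.453
```

>>> arm_command:
  rows:
    - {"xyz": [0.0, 0, 0.015], "delta_rot": [0, 0, 0], "gripper": 0.0}
    - {"xyz": [0, 0, 0.02], "delta_rot": [0, 0, 0], "gripper": 0.0}
    - {"xyz": [0, 0, 0.012], "delta_rot": [0, 0, 0], "gripper": 0.0}
    - {"xyz": [0, 0, 0.008], "delta_rot": [0, 0, 0], "gripper": 0.0}
    - {"xyz": [0, 0, 0.001], "delta_rot": [0, 0, 0], "gripper": 0.0}
    - {"xyz": [0, 0, 0], "delta_rot": [0, 0, 0], "gripper": 0.0}
    - {"xyz": [0, 0, 0], "delta_rot": [0, 0, 0], "gripper": 0.0}

```text
time: 39.65
tool_pos: [0.6733, -0.0931, 0.0488]
tcp_rot: [3.14, -0.104, 0.003]
wrist_force: [-1.0, -0.2, -6.1]
width: 0.45
```

Run:
```python
from h import *
np.set_printoptions(suppress=True,precision=4,linewidth=150)
to(672.1,-92.1,41.2,-3.8)
```

```text
t 39.65 pos [673.3 -93.1  48.8] yaw -3.8 tilt [ 0.0019 -0.0003] q1,q6 [-10.   -6.2] F [-1.  -0.2 -6.1] w 38.4
shift [-0.0013 -0.0009  0.0076] norm 0.008
turn z rad (mod pi) -0.0001
```

>>> arm_command:
  rows:
    - {"xyz": [0, -0.001, 0.003], "delta_rot": [0, 0, 0], "gripper": 0.0}
    - {"xyz": [0, 0, 0.001], "delta_rot": [0, 0, 0], "gripper": 0.0}
    - {"xyz": [0, 0, 0.001], "delta_rot": [0, 0, 0], "gripper": 0.0}
    - {"xyz": [0, 0, 0.001], "delta_rot": [0, 0, 0], "gripper": 0.0}
    - {"xyz": [0, 0, 0.001], "delta_rot": [0, 0, 0], "gripper": 0.0}
    - {"xyz": [0, 0, 0.001], "delta_rot": [0, 0, 0], "gripper": 0.0}
    - {"xyz": [0, 0, 0], "delta_rot": [0, 0, 0], "gripper": 0.0}
    - {"xyz": [0, 0, 0], "delta_rot": [0, 0, 0], "gripper": 0.0}

```text
time: 40.45
tool_pos: [0.6726, -0.0919, 0.0413]
tcp_rot: [3.14, -0.104, 0.0]
wrist_force: [-6.2, 1.5, 5.8]
width: 0.452
```

>>> arm_command:
  rows:
    - {"xyz": [0, 0, 0], "delta_rot": [0, 0, 0], "gripper": 0.045}
    - {"xyz": [0, 0, 0], "delta_rot": [0, 0, 0], "gripper": 0.06}
    - {"xyz": [0, 0, 0], "delta_rot": [0, 0, 0], "gripper": 0.06}
    - {"xyz": [0, 0, 0], "delta_rot": [0, 0, 0], "gripper": 0.06}
    - {"xyz": [0, 0, -0.01], "delta_rot": [0, 0, 0], "gripper": 0.06}
    - {"xyz": [0, 0, -0.025], "delta_rot": [0, 0, 0], "gripper": 0.062}
    - {"xyz": [0, 0, -0.025], "delta_rot": [0, 0, 0], "gripper": 0.062}
    - {"xyz": [0, 0, 0], "delta_rot": [0, 0, 0.0], "gripper": 0.062}
    - {"xyz": [0, 0, 0], "delta_rot": [0, 0, 0.0], "gripper": 0.062}

```text
time: 41.35
tool_pos: [0.6734, -0.0921, 0.1012]
tcp_rot: [3.14, -0.104, 0.004]
wrist_force: [-0.5, -0.2, -0.2]
width: 0.723
```

Run:
```python
from h import *
np.set_printoptions(suppress=True,precision=4,linewidth=150)
to(558.2,-12.8,100,5.7)
```

```text
t 41.35 pos [673.4 -92.1 101.2] yaw -3.8 tilt [ 0.0026 -0.0004] q1,q6 [-9.9 -6.1] F [-0.5 -0.2 -0.2] w 61.8
shift [-0.1202 -0.0714  0.0009] norm 0.14
turn z rad (mod pi) -0.1659
```

>>> arm_command:
  rows:
    - {"xyz": [-0.024, -0.0143, 0], "delta_rot": [0, 0, 0], "gripper": 0.062}
    - {"xyz": [-0.024, -0.0143, 0], "delta_rot": [0, 0, 0], "gripper": 0.062}
    - {"xyz": [-0.024, -0.0143, 0], "delta_rot": [0, 0, 0], "gripper": 0.062}
    - {"xyz": [-0.024, -0.0143, 0], "delta_rot": [0, 0, 0], "gripper": 0.062}
    - {"xyz": [-0.024, -0.0143, 0], "delta_rot": [0, 0, 0], "gripper": 0.062}
    - {"xyz": [0, 0, 0], "delta_rot": [0, 0, -0.083], "gripper": 0.062}
    - {"xyz": [0, 0, 0], "delta_rot": [0, 0, -0.083], "gripper": 0.062}
    - {"xyz": [0, 0, 0], "delta_rot": [0, 0, 0], "gripper": 0.062}
    - {"xyz": [0, 0, 0], "delta_rot": [0, 0, 0], "gripper": 0.062}

```text
time: 42.25
tool_pos: [0.5567, -0.0125, 0.0988]
tcp_rot: [-3.138, -0.153, 0.003]
wrist_force: [0.8, -0.2, -0.5]
width: 0.727
```

Run:
```python
from h import *
np.set_printoptions(suppress=True,precision=4,linewidth=150)
to(558.2,-12.8,4,5.7)
c=read_camera('wrist');cv2.imwrite('pics/w16.png',c['pixels'][:,:,::-1])
print(np.round(ingots(c),1))
c=read_camera('top');cv2.imwrite('pics/t16.png',c['pixels'][:,:,::-1]);print("course2",np.round(ingots(c,.059),1))
```

```text
t 42.25 pos [556.7 -12.5  98.8] yaw 5.59 tilt [-0.0018  0.0001] q1,q6 [-3.9 -9.4] F [ 0.8 -0.2 -0.5] w 62.1
shift [0.0016 0.0004 0.0948] norm 0.095
turn z rad (mod pi) -0.0018
[[654.7 -27.1  66.   13.8  79.4 404.9 239.7]
 [555.2 -10.6  88.1  36.6  95.8 277.7 208.6]
 [492.5  61.4  39.5  37.9   5.6 196.8 103.2]
 [659.7  54.2  92.1   8.4  86.  435.1 133.9]
 [664.4 120.5  40.4  14.8  96.9 465.6  35.9]]
course2 [[674.7 -91.4  89.4  38.5  86.3 323.  130.9]
 [691.7   3.5  88.4  16.9  88.5 281.3 127.4]
 [686.6 100.   88.9  38.8  86.2 239.4 130.1]]
```

View pics/w16.png

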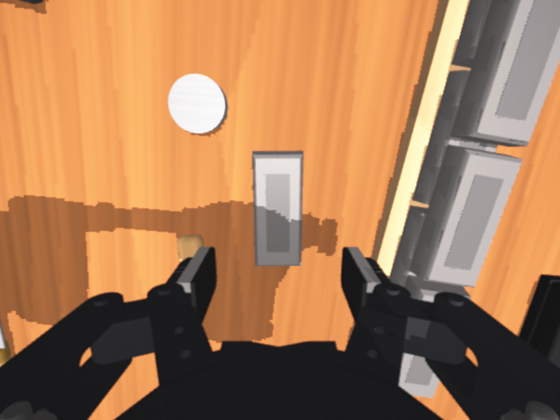

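View pics/t16.png

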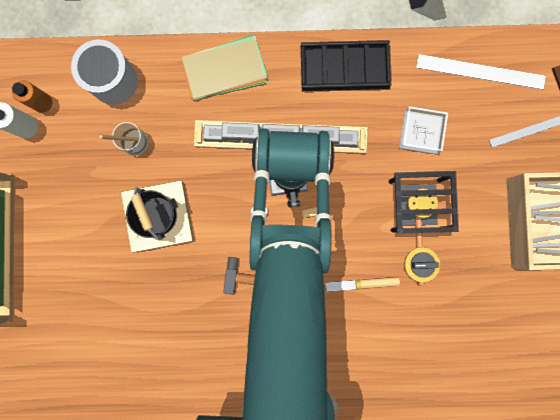

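Second course: A reads (674.7,-91.4), C (680.9,3.8), B (686.6,100.0), all in line. Last ingot D is at (278,208) in the wrist view. I'll go down.

>>> arm_command:
  rows:
    - {"xyz": [0.0005, 0, 0.03], "delta_rot": [0, 0, 0], "gripper": 0.062}
    - {"xyz": [0, 0, 0.03], "delta_rot": [0, 0, 0], "gripper": 0.062}
    - {"xyz": [0, 0, 0.02], "delta_rot": [0, 0, 0], "gripper": 0.062}
    - {"xyz": [0, 0, 0.01], "delta_rot": [0, 0, 0], "gripper": 0.062}
    - {"xyz": [0, 0, 0.003], "delta_rot": [0, 0, 0], "gripper": 0.062}
    - {"xyz": [0, 0, 0], "delta_rot": [0, 0, 0], "gripper": 0.062}
    - {"xyz": [0, 0, 0], "delta_rot": [0, 0, 0], "gripper": 0.062}
    - {"xyz": [0, 0, 0], "delta_rot": [0, 0, 0], "gripper": 0.062}

```text
time: 43.15
tool_pos: [0.5593, -0.0127, 0.0081]
tcp_rot: [3.137, 0.156, 0.004]
wrist_force: [-0.2, 0.5, -0.2]
width: 0.73
```

Run:
```python
from h import *
np.set_printoptions(suppress=True,precision=4,linewidth=150)
to(558.2,-12.8,4,5.7)
```

```text
t 43.15 pos [559.3 -12.7   8.1] yaw 5.7 tilt [ 0.0025 -0.0002] q1,q6 [-3.8 -9.5] F [-0.2  0.5 -0.2] w 62.4
shift [-0.0011  0.      0.0041] norm 0.004
turn z rad (mod pi) -0.0001
```

>>> arm_command:
  rows:
    - {"xyz": [0, 0, 0.003], "delta_rot": [0, 0, 0], "gripper": 0.062}
    - {"xyz": [0, 0, 0], "delta_rot": [0, 0, 0], "gripper": 0.0}
    - {"xyz": [0, 0, 0], "delta_rot": [0, 0, 0], "gripper": 0.0}
    - {"xyz": [0, 0, 0], "delta_rot": [0, 0, 0], "gripper": 0.0}
    - {"xyz": [0, 0, 0], "delta_rot": [0, 0, 0], "gripper": 0.0}
    - {"xyz": [0, 0, 0], "delta_rot": [0, 0, 0], "gripper": 0.0}
  force: 80

```text
time: 43.75
tool_pos: [0.5576, -0.0126, 0.0043]
tcp_rot: [3.138, 0.157, -0.002]
wrist_force: [-2.7, 0.4, 6.0]
width: 0.444
```

```bash
python3 -c "
from h import *
st()"
```

```text
t 43.75 pos [557.6 -12.6   4.3] yaw 5.71 tilt [-0.0011 -0.0001] q1,q6 [-3.8 -9.6] F [-2.7  0.4  6. ] w 37.9
```

>>> arm_command:
  rows:
    - {"xyz": [0, 0, -0.005], "delta_rot": [0, 0, 0], "gripper": 0.0}
    - {"xyz": [0, 0, -0.015], "delta_rot": [0, 0, 0], "gripper": 0.0}
    - {"xyz": [0, 0, -0.03], "delta_rot": [0, 0, 0], "gripper": 0.0}
    - {"xyz": [0, 0, -0.035], "delta_rot": [0, 0, 0], "gripper": 0.0}
    - {"xyz": [0, 0, -0.025], "delta_rot": [0, 0, 0], "gripper": 0.0}
    - {"xyz": [0, 0, -0.01], "delta_rot": [0, 0, 0.083], "gripper": 0.0}
    - {"xyz": [0, 0, 0], "delta_rot": [0, 0, 0.083], "gripper": 0.0}
    - {"xyz": [0, 0, 0], "delta_rot": [0, 0, 0], "gripper": 0.0}
    - {"xyz": [0, 0, 0], "delta_rot": [0, 0, 0], "gripper": 0.0}

```text
time: 44.65
tool_pos: [0.5573, -0.0125, 0.1235]
tcp_rot: [-3.14, 0.101, 0.002]
wrist_force: [-0.1, -0.1, -5.5]
width: 0.449
```

Run:
```python
from h import *
np.set_printoptions(suppress=True,precision=4,linewidth=150)
to(681.7,51.6,122,-3.8)
```

```text
t 44.65 pos [557.3 -12.5 123.5] yaw -3.69 tilt [-0.0011  0.0001] q1,q6 [-3.8 -0.2] F [-0.1 -0.1 -5.5] w 38.3
shift [ 0.12   -0.0719  0.0014] norm 0.14
turn z rad (mod pi) 0.0019
```

>>> arm_command:
  rows:
    - {"xyz": [0.01, -0.006, 0], "delta_rot": [0, 0, 0.0019], "gripper": 0.0}
    - {"xyz": [0.02, -0.012, 0], "delta_rot": [0, 0, 0], "gripper": 0.0}
    - {"xyz": [0.02, -0.012, 0], "delta_rot": [0, 0, 0], "gripper": 0.0}
    - {"xyz": [0.02, -0.012, 0], "delta_rot": [0, 0, 0], "gripper": 0.0}
    - {"xyz": [0.02, -0.012, 0], "delta_rot": [0, 0, 0], "gripper": 0.0}
    - {"xyz": [0.02, -0.012, 0], "delta_rot": [0, 0, 0], "gripper": 0.0}
    - {"xyz": [0.01, -0.006, 0], "delta_rot": [0, 0, 0], "gripper": 0.0}
    - {"xyz": [0, 0, 0.015], "delta_rot": [0, 0, 0], "gripper": 0.0}
    - {"xyz": [0, 0, 0.02], "delta_rot": [0, 0, 0], "gripper": 0.0}
    - {"xyz": [0, 0, 0.01], "delta_rot": [0, 0, 0], "gripper": 0.0}
    - {"xyz": [0, 0, 0], "delta_rot": [0, 0, 0], "gripper": 0.0}
    - {"xyz": [0, 0, 0], "delta_rot": [0, 0, 0], "gripper": 0.0}

```text
time: 45.85
tool_pos: [0.6818, 0.0507, 0.0781]
tcp_rot: [3.14, -0.108, -0.002]
wrist_force: [0.6, -0.9, -5.5]
width: 0.445
```

Run:
```python
from h import *
np.set_printoptions(suppress=True,precision=4,linewidth=150)
to(681.7,51.6,63.2,-3.8)
```

```text
t 45.85 pos [681.8  50.7  78.1] yaw -3.93 tilt [-0.0016 -0.0001] q1,q6 [2.2 6.1] F [ 0.6 -0.9 -5.5] w 38.0
shift [-0.0001 -0.0008  0.0149] norm 0.015
turn z rad (mod pi) -0.0022
```

>>> arm_command:
  rows:
    - {"xyz": [0, -0.001, 0.005], "delta_rot": [0, 0, 0], "gripper": 0.0}
    - {"xyz": [0, 0, 0.004], "delta_rot": [0, 0, 0], "gripper": 0.0}
    - {"xyz": [0, 0, 0.002], "delta_rot": [0, 0, 0], "gripper": 0.0}
    - {"xyz": [0, 0, 0.001], "delta_rot": [0, 0, 0], "gripper": 0.0}
    - {"xyz": [0, 0, 0.001], "delta_rot": [0, 0, 0], "gripper": 0.0}
    - {"xyz": [0, 0, 0], "delta_rot": [0, 0, 0], "gripper": 0.0}
    - {"xyz": [0, 0, 0], "delta_rot": [0, 0, 0], "gripper": 0.0}

```text
time: 46.55
tool_pos: [0.6828, 0.0521, 0.0659]
tcp_rot: [-3.14, 0.107, -0.0]
wrist_force: [0.7, -0.7, -6.2]
width: 0.446
```

>>> arm_command:
  rows:
    - {"xyz": [0, 0, 0.001], "delta_rot": [0, 0, 0], "gripper": 0.0}
    - {"xyz": [0, 0, 0.001], "delta_rot": [0, 0, 0], "gripper": 0.0}
    - {"xyz": [0, 0, 0.001], "delta_rot": [0, 0, 0], "gripper": 0.0}
    - {"xyz": [0, 0, 0], "delta_rot": [0, 0, 0], "gripper": 0.0}
    - {"xyz": [0, 0, 0], "delta_rot": [0, 0, 0], "gripper": 0.0}

```text
time: 47.05
tool_pos: [0.6828, 0.0521, 0.0634]
tcp_rot: [-3.14, 0.107, -0.0]
wrist_force: [-1.3, -0.2, -1.6]
width: 0.447
```

Contact is made and most of the load is off. Release and rise straight up, then move back out of the cameras' way.

>>> arm_command:
  rows:
    - {"xyz": [0, 0, 0], "delta_rot": [0, 0, 0], "gripper": 0.045}
    - {"xyz": [0, 0, 0], "delta_rot": [0, 0, 0], "gripper": 0.06}
    - {"xyz": [0, 0, 0], "delta_rot": [0, 0, 0], "gripper": 0.06}
    - {"xyz": [0, 0, 0], "delta_rot": [0, 0, 0], "gripper": 0.06}
    - {"xyz": [0, 0, -0.01], "delta_rot": [0, 0, 0], "gripper": 0.06}
    - {"xyz": [0, 0, -0.025], "delta_rot": [0, 0, 0], "gripper": 0.062}
    - {"xyz": [0, 0, -0.035], "delta_rot": [0, 0, 0], "gripper": 0.062}
    - {"xyz": [0, 0, -0.035], "delta_rot": [0, 0, 0.0], "gripper": 0.062}
    - {"xyz": [-0.03, 0.0, -0.035], "delta_rot": [0, 0, 0.0], "gripper": 0.062}
    - {"xyz": [-0.04, 0, -0.02], "delta_rot": [0, 0, 0.0], "gripper": 0.062}
    - {"xyz": [-0.045, 0, 0], "delta_rot": [0, 0, 0.0], "gripper": 0.062}
    - {"xyz": [-0.045, 0, 0], "delta_rot": [0, 0, 0.0], "gripper": 0.062}

```text
time: 48.25
tool_pos: [0.5227, 0.0632, 0.2251]
tcp_rot: [-3.139, 0.108, -0.006]
wrist_force: [-0.9, -0.5, -0.0]
width: 0.729
```

>>> arm_command:
  rows:
    - {"xyz": [-0.04, 0.02, 0], "delta_rot": [0, 0, 0.0], "gripper": 0.062}
    - {"xyz": [-0.03, 0.03, 0], "delta_rot": [0, 0, 0.0], "gripper": 0.062}
    - {"xyz": [0, 0.04, 0], "delta_rot": [0, 0, 0.0], "gripper": 0.062}
    - {"xyz": [0, 0.04, 0], "delta_rot": [0, 0, 0.0], "gripper": 0.062}
    - {"xyz": [0, 0, 0], "delta_rot": [0, 0, 0.0], "gripper": 0.062}

```text
time: 48.75
tool_pos: [0.4441, -0.0655, 0.2242]
tcp_rot: [3.137, -0.114, 0.004]
wrist_force: [-0.4, 1.1, 0.6]
width: 0.729
```

Run:
```python
from h import *
np.set_printoptions(suppress=True,precision=1,linewidth=150)
st()
c=read_camera('top');cv2.imwrite('pics/t20.png',c['pixels'][:,:,::-1])
o=np.array([678.5,3.7]);e=np.array([.0663,.9978]);n=np.array([.9978,-.0663])
for h in(.022,.059,.081):
    r=ingots(c,h)
    print(h);print(r)
    if h>.05: print("board x,y",[(round(float((q[:2]-o)@n),1),round(float((q[:2]-o)@e),1)) for q in r])
w=cloud(c);Z=w[:,:,2];X=w[:,:,0];Y=w[:,:,1]
print("tap",rect(c,(Z>.066)&(Z<.09)&(X>.28)&(X<.43)&(Y>-.42)&(Y<-.24),.078))
px=c['pixels'].astype(int);v,u=np.mgrid[:420,:560]
m=(px[:,:,0]-px[:,:,2]>50)&(u>115)&(u<190)&(v>175)&(v<255)&(Z>.165)&(Z<.2)
P=w[m];print("handle",P.mean(0)*1e3,P[:,2].max()*1e3)
c=read_camera('scene');cv2.imwrite('pics/s20.png',c['pixels'][:,:,::-1])
```

```text
t 48.75 pos [444.1 -65.5 224.2] yaw -4.17 tilt [ 0. -0.] q1,q6 [-11.5  -7.3] F [-0.4  1.1  0.6] w 62.3
0.022
[[ 367.8  129.9   36.    26.5  178.6  231.2  265.4]
 [ 494.3   59.5   36.5   36.5  178.6  259.1  211.1]
 [ 643.6 -154.7  100.5   19.7   90.   347.3  147.8]
 [ 659.5   66.8  245.1   18.5   86.1  254.1  144.4]]
0.059
[[674.8 -91.5  88.9  38.9  86.8 320.2 133.6]
 [678.5   3.8  88.2  38.6  88.5 283.  134.6]
 [687.5 114.8  60.1  38.   84.9 233.1 131.2]]
board x,y [(2.7, -95.2), (0.0, 0.1), (1.6, 111.4)]
0.081
[[684.7  51.8  89.2  38.   88.5 259.9 128.8]]
board x,y [(3.0, 48.5)]
tap [[ 357.9 -323.1   57.7   13.8   88.6  426.2  264.7]]
handle [491.1 305.9 184. ] 191.18272495719447
```

View pics/t20.png

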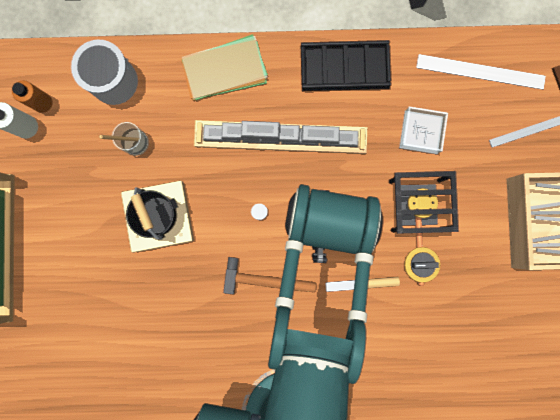

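View pics/s20.png

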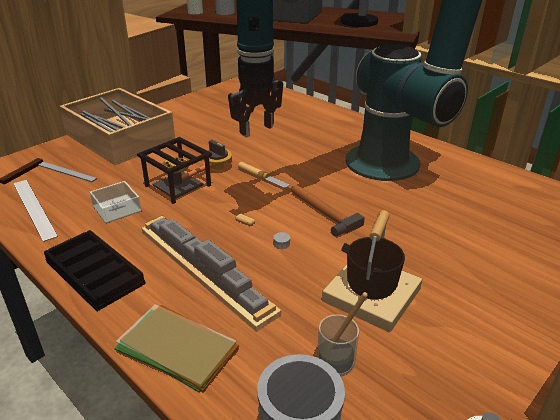

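Both views show the stack of three plus one in line on the course, around (250,132) in top and (205,260) in scene. The pot is on the slab, the tap bar is across the pipe, and the tin and fid are in place. Handing in.

```bash
python3 -c "
from h import *
st();print(bot.finish_job())"
```

```text
t 48.85 pos [444.5 -62.5 223.7] yaw -4.07 tilt [0.0015 0.0002] q1,q6 [-11.2  -7.1] F [0.4 0.7 0.5] w 61.9
the job is handed in; nothing more can be done
None
```

The whole job was done and handed in at about 49 s. `finish_job` gave no verdict, so the figures below are my own last camera checks.

- **Tap:** I turned it shut first. The bar now lies at 88.6° across the pipe.
- **Pot:** I lifted it by the handle and set it down gently on the slab. It stands upright with its centre at about (491, 306) mm, against the slab's centre at (489, 308).
- **Ingots:** There were four loose ones. Three are in the second course and one in the third, at +48 mm.

| Place | Measured along the board (mm) | Off line across (mm) |
|---|---|---|
| Second course, -96 | -95.2 | 2.7 |
| Second course, 0 | 0.1 | 0.0 |
| Second course, +96 | about 96.5 | about 1.6 |
| Third course, +48 | 48.5 | 3.0 |

- **+96 reading:** I measured that ingot before the third-course ingot partly hid it. The last reading of 111.4 mm is of its visible part only.
- **Bystanders:** The brush jar, nail tub, tin and wooden block look unmoved.

The first grip on the pot handle was too high, so I opened the gripper, went 10 mm lower and gripped again before lifting. An early pot position check read 12 mm off because the arm was in the colour mask, and the repeat agreed with the slab. The wrist camera differed from the top camera by up to 7 mm; I used the top camera's values.

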